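Lock the modules into the dry box

TASK

Put all the finned plug-in modules on the bench into the dry box through its transfer lock: one at a time, set a module in the lock chamber, slide the cover shut, and push it with the ram through the spring flap so far that, with the ram drawn back, the flap falls shut behind it. The cover must always be shut while the flap is pushed open, by module or ram. At the end leave the cover fully shut, the ram drawn fully back and the flap closed, with everything else on the bench left where it was.

Things in the scene. Friction and masses are not known exactly. Their poses are not given: they have to be found in the camera images.
- lock: the dry box with its transfer lock, fixed to the bench, 585 mm long (its y), 110 mm wide (x). Origin: on the bench, mid-width, under the spring flap; +y points into the dry box. From -y to +y: ram guides (y -319 to -106 mm), lock chamber (y -100 to 0), flap (y 0 to 4), dry box (to y 260)
- lock_cover (a joint): outer door: grey sliding cover on top of the lock chamber, 100 x 110 x 6 mm, top at z 61 mm. 0 = shut over the chamber, 0.110 m = slid fully to the lock's +y, over the roof of the dry box, leaving the chamber open. Stays where it is left; about 1.5 N friction
- cover_handle (a point): grip point of the cover's black handle, a bar 44 mm long along the lock's x, 14 mm thick (y), 36 mm high, standing on the middle of the cover (z 61 to 97 mm); the point is at z 86 mm, in lock y -52 mm when shut
- lock_ram (a joint): ram: a steel bar 30 mm wide, z 10 to 28 mm, sliding along the lock's y through the chamber's rear wall. 0 = drawn fully back, face flush with that wall; 0.150 m = fully in, face 50 mm past the flap, so a module ahead of it is clear of the flap's swing. Stays where left; about 2 N friction. Not drawn back, it fills part of the chamber and no module fits in
- ram_handle (a point): grip point of the ram's black handle, a bar 46 mm long along the lock's x, 14 mm thick (y), z 62 to 98 mm, on a post at the ram's outer end (lock y -283 mm when drawn back, -133 mm when fully in); the point is at z 86 mm
- lock_flap (a joint): inner door: steel spring flap 80 mm wide between chamber and dry box, hinged along its top edge (z 52 mm), lower edge 44 mm below the hinge; 0 = hanging shut, grows to 1.55 rad as it is pushed into the dry box. Its spring shuts it (0.02 to 0.07 N m) once module and ram are out of its swing: it rests on the ram until that is drawn back. It cannot open toward the chamber
- chamber (a point): centre of the lock chamber's floor (lock y -50 mm, z 6 mm). Inside, the chamber is 82 mm wide (x) and 100 mm long (y); its aluminium walls are 6 mm thick and reach z 54 mm; it is open on top when the cover is slid away
- dry_box (a point): centre of the dry box's floor (lock y 132 mm, z 6 mm). Inside 82 mm wide (x), 256 mm long (y); clear walls and fixed clear roof up to z 54 mm, no way in but the flap. Takes three modules in a row, each new one pushing the earlier ones along
- module1: a plug-in electronics module: bare aluminium slab 74 (its x) x 64 (its y) x 24 mm high, 0.18 to 0.35 kg, with one grey plastic grip fin standing on its top along its y axis: 12 mm thick (x), 44 mm long (y), 18 mm high, so 42 mm high in all. Origin: centre of the underside, z up. The two ends are alike (half a turn changes nothing). May be absent
- module2: a plug-in electronics module: bare aluminium slab 74 (its x) x 64 (its y) x 24 mm high, 0.18 to 0.35 kg, with one grey plastic grip fin standing on its top along its y axis: 12 mm thick (x), 44 mm long (y), 18 mm high, so 42 mm high in all. Origin: centre of the underside, z up. The two ends are alike (half a turn changes nothing). May be absent
- module3: a plug-in electronics module: bare aluminium slab 74 (its x) x 64 (its y) x 24 mm high, 0.18 to 0.35 kg, with one grey plastic grip fin standing on its top along its y axis: 12 mm thick (x), 44 mm long (y), 18 mm high, so 42 mm high in all. Origin: centre of the underside, z up. The two ends are alike (half a turn changes nothing). May be absent
- module4: a plug-in electronics module: bare aluminium slab 74 (its x) x 64 (its y) x 24 mm high, 0.18 to 0.35 kg, with one grey plastic grip fin standing on its top along its y axis: 12 mm thick (x), 44 mm long (y), 18 mm high, so 42 mm high in all. Origin: centre of the underside, z up. The two ends are alike (half a turn changes nothing). May be absent
- spool: bystander, leave alone: solder spool, 54 mm diameter, 46 mm high, origin under its centre
- enclosure: bystander, leave alone: empty aluminium case 95 x 62 x 34 mm with a smooth top and no fin, origin under its centre
- tool_jar: bystander, leave alone: glass jar of hand tools, 74 mm diameter, 90 mm high (tools to 150 mm), origin under its centre
- screwdriver: bystander, leave alone: screwdriver lying on the bench
Not all that is in view belongs to the job. What is shaped like the module4 but red is not meant. Leave any red look-alike of the module3 alone.

How it is judged:
By the outcome, as a careful person would: the job done as asked, in the order asked, and still so for the second after the job is handed in, with the robot touching nothing.
Of module1, module2, module3, module4 only 2 to 3 are there at a start; the rules pass over those that are not, and their reading is None.
At some moment in a run one of module1, module2, module3, module4 may be knocked a few centimetres aside while the robot is not near it.
Once in a run the grip may slacken for a moment while it holds something.
It also fails if it takes over 210 s, if anything falls off the work surface, if the arm or the gripper's body presses on something with over 40 N, if the wrist force passes 120 N, or if a joint passes its speed limit or range.

ROBOT

A 6-joint arm with a two-finger parallel gripper is mounted at the origin on the work surface. World frame = base frame: x ahead of the robot, y to its left, z up, the work surface at z = 0. Lengths are in mm, angles in rad, forces in N, time in s.
With the tool pointing down it reaches from about 375 to 925 mm from the base axis. Payload 5.7 kg.
Tool frame: the origin (TCP) lies on the front face of the gripper's body, between the roots of the fingers; the fingertips stand 73 mm ahead of it and the grasp point (between the pads) lies 54 mm ahead of it; x points along the fingers, z is the direction in which the jaws open and shut, and the axes are right-handed (so a half turn about x gives the same grasp; the last joint's range is limited). The gripper opens to 85 mm and grips with 20 to 120 N. Pads are 22 mm wide; open, the fingers measure 114 mm over their backs; the gripper's body (76 mm by 85 mm) begins 54 mm behind the grasp point. The pads swing forward as they close: fully open they stand 13 mm farther back than shut.
Start: joints at [1.066, 0.359, 1.51, -0, 1.272, -0.115], TCP at [227.996, 554.969, 303.867] pointing down, gripper open.
Joint ranges: [-2.97, 2.97], [-1.01, 2.36], [0.21, 2.38], [-0.96, 4.11], [0.2, 2.71], [-2.98, 2.98]. Speed limits (rad/s): [2.39, 2.39, 3.14, 3.14, 3.14, 3.14].

INTERFACE

Orientations are given as a rotation vector (axis times angle).
In Python, from station import env, optics gives the robot as it stands.
- The arm moves only by the tool send_rows, never from a script. Its argument "rows" is a list of rows, each an object with "grip": the closure, from -1 (fully open) to 1 (shut), so that 0 is half open; "slide": the shift along the tool's x, y, z in cm, a list of three; "delta_rot": the turn, a rotation vector about the tool's x, y, z in rad, a list of three. A call has 1 to 20 rows; each row shifts and turns the commanded pose from where the row before left it, along the tool's axes as they then stand; what a row does not reach is not made up. A row lasts 1/8 s, in which the tool goes at most 62.5 mm and 10.7 degrees, less where a joint would pass 70% of its speed; a pose out of reach is approached as far as the arm can. A call is refused whole if a number of a shift passes 6.25 or a number of a turn 0.188, either way. A call with a gripper value outside its range is refused whole. The fingers move at their own pace and stop on an object; the grip force is fixed at half the most. Time passes only in rows, so rows that do not move let the fingers close. It gives the time, the measured TCP pose, the force and the opening at its end, in the units of the state.
- env.get_obs(): the state, without advancing time (a new reading comes with each control period).
- optics.camera(name): name is "side" or "top"; returns the picture (420x560x3 uint8, red, green, blue); there is no depth.
- optics.camera_model(name): a dict with "vfov" (degrees; the focal length in pixels is half the picture's height over the tangent of half this angle, whatever the lens; pixels are square), "cx", "cy" (the principal point, pixels), "D" ([k1, k2, p1, p2, k3] as OpenCV has them; the pictures are not rectified), "R" (3x3) and "t" (3): a world point X has camera coordinates R X + t. Camera axes: x right, y down, z forward; pixel columns grow to the right and rows downward; lengths in mm; the calibration is good to about 2 mm. A picture is of the moment at which its call begins. camera_model takes no time and is no camera call.
- env.hand_in(): hands the job in, once; it reports no verdict.
The state is a dict: "clock": time; "joints": joint angles; "joint_vel": joint speeds; "tau": joint torques, N m; "tool_pos": TCP position; "eef_rot": TCP orientation; "wrist_force": force on the tool from outside, world axes, zero at the start; "torque": the same for the moment, N m; "finger_gap": finger opening in mm.
Only numpy, scipy, OpenCV 4.12 (cv2) and the standard library are available. Lean on these libraries where they do the work, as an engineer would, in place of code of your own. Each camera call takes 0.05 s, during which the arm holds its last target. There are 200 camera calls.

## Working session

There is one attempt and no reset: what is moved stays moved. The work goes in short steps, Python scripts to look and compute and a tool call to move; the robot and the scene stay as the last step left them, time stands still between calls to the robot, and variables do not carry over. Pictures are saved under pics/ and viewed, about 12 in all and at most 16, crops included, and the job is handed in when it is done.

Besides the shell and the picture viewer there is one more tool, called after ">>>" as name(argument=value, ...) on one line, values as JSON. send_rows: Moves the arm, as the interface text tells. Its arguments: {"type":"object","properties":{"rows":{"type":"array","items":{"type":"object","properties":{"grip":{"type":"number"},"slide":{"type":"array","items":{"type":"number"}},"delta_rot":{"type":"array","items":{"type":"number"}}}}}},"required":["rows"]}

```bash
mkdir -p pics; ls
cat > h.py <<'E'
from station import env, optics
import numpy as np, cv2
from scipy.spatial.transform import Rotation as R
def model(n):
    m=optics.camera_model(n); f=210/np.tan(np.radians(m['vfov'])/2)
    K=np.array([[f,0,m['cx']],[0,f,m['cy']],[0,0,1.]])
    return K,np.array(m['D'],float),np.array(m['R'],float),np.array(m['t'],float).ravel()
def ray(n,uv):
    K,D,Rm,t=model(n)
    p=cv2.undistortPoints(np.array(uv,float).reshape(-1,1,2),K,D).reshape(-1,2)
    d=np.c_[p,np.ones(len(p))]@Rm
    return -Rm.T@t,d
def plane(n,uv,z):
    c,d=ray(n,uv); return c+d*((z-c[2])/d[:,2])[:,None]
def proj(n,X):
    K,D,Rm,t=model(n)
    return cv2.projectPoints(np.array(X,float).reshape(-1,1,3),cv2.Rodrigues(Rm)[0],t,K,D)[0].reshape(-1,2)
def tri(uv1,uv2,a='top',b='side'):
    c1,d1=ray(a,[uv1]);c2,d2=ray(b,[uv2]);d1,d2=d1[0],d2[0]
    s=np.linalg.lstsq(np.c_[d1,-d2],c2-c1,rcond=None)[0]
    p,q=c1+s[0]*d1,c2+s[1]*d2
    return (p+q)/2,np.linalg.norm(p-q)
def snap(n,name):
    im=optics.camera(n); cv2.imwrite(f'pics/{name}.png',im[:,:,::-1]); return im
E
python3 - <<'E'
from h import *
for n in('top','side'):
    snap(n,n+'0'); K,D,Rm,t=model(n); print(n,K[0,0],D,-Rm.T@t,Rm[2])
o=env.get_obs();print(o);print(R.from_rotvec(o['eef_rot']).as_matrix())
E
```

```text
pics
top 484.46657555239227 [0.04655625 0.         0.         0.         0.        ] [ 362.82347893   -3.17199497 1164.72170244] [ 0.16017407 -0.00446666 -0.98707868]
side 412.91001945858346 [-0.11162513  0.          0.          0.          0.        ] [ 377.01018424 -666.85478412  848.90931147] [ 0.1391751   0.63496521 -0.75990096]
{'clock': 0.1, 'joints': array([ 1.06588640e+00,  3.59458793e-01,  1.51134237e+00, -4.68620372e-05,
        1.27253649e+00, -1.15086302e-01]), 'joint_vel': array([-0.0001164 , -0.0013745 , -0.00142793,  0.00080926, -0.00122186,
       -0.00045046]), 'tau': array([-4.38974566e-04, -5.28656387e+01, -2.79349226e+01,  1.43548311e-05,
        5.26830947e-03,  1.15559078e-05]), 'tool_pos': array([227.77782663, 554.52957696, 303.11527371]), 'eef_rot': array([-0.91834018,  1.37033507,  0.91695821]), 'wrist_force': array([ 0.34131854, -0.75122611,  0.5835549 ]), 'torque': array([-0.03117255, -0.02662977, -0.00814249]), 'finger_gap': 85.87800477028381}
[[-8.04901478e-04 -9.24981285e-01  3.80011808e-01]
 [-1.54892088e-03  3.80012628e-01  9.24980002e-01]
 [-9.99998476e-01  1.55909548e-04 -1.73859555e-03]]
```

View pics/top0.png

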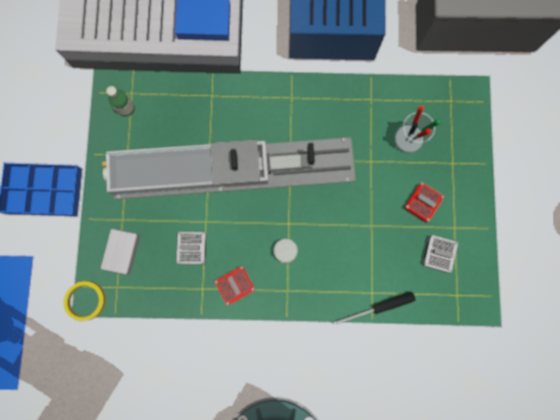

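View pics/side0.png

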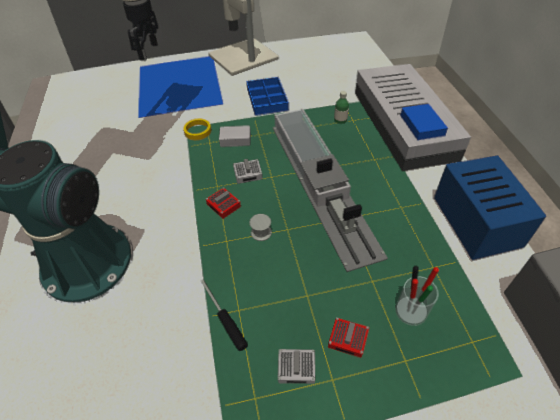

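The top view shows the lock along the image's horizontal axis. The cover handle is at (234,159), the ram handle at (311,153), and the two real modules at (191,248) and (441,254). The red look-alikes are at (235,286) and (425,202). The side view shows the same two modules, at (248,169) and (297,365). Next I'll measure.

Run:
```python
from h import *
im=cv2.imread('pics/top0.png'); s=cv2.imread('pics/side0.png')
big=lambda a,f:cv2.resize(a,None,fx=f,fy=f,interpolation=cv2.INTER_CUBIC)
a=big(im[135:200,95:365],2.9); b=np.hstack([big(im[225:280,160:225],6),big(im[225:280,410:475],6)])[:,:783]
cv2.imwrite('pics/c1.png',np.vstack([np.pad(a,((0,0),(0,max(0,783-a.shape[1])),(0,0)))[:,:783],np.pad(b,((0,0),(0,783-b.shape[1]),(0,0)))]))
def comps(img,name,lo):
    hsv=cv2.cvtColor(img,cv2.COLOR_BGR2HSV)
    m=((hsv[...,1]<60)&(hsv[...,2]>60)).astype(np.uint8)*255
    m=cv2.morphologyEx(m,cv2.MORPH_CLOSE,np.ones((5,5)))
    m=cv2.morphologyEx(m,cv2.MORPH_OPEN,np.ones((3,3)))
    for c in cv2.findContours(m,cv2.RETR_EXTERNAL,cv2.CHAIN_APPROX_NONE)[0]:
        A=cv2.contourArea(c)
        if 250<A<12000: 
            r=cv2.minAreaRect(c);print(name,A,np.round(cv2.boxPoints(r),1).tolist(),np.round(plane(name,cv2.boxPoints(r),24),0)[:,:2].tolist())
comps(im,'top',0);comps(s,'side',0)
# lock handles: dark blobs
for n,img in(('top',im),('side',s)):
    m=((img.max(2)<50)).astype(np.uint8)
    k,l,st,ce=cv2.connectedComponentsWithStats(m)
    for i in range(1,k):
        if 40<st[i,4]<600: print(n,'dark',st[i],ce[i].round(1),plane(n,[ce[i]],97).round(0))
```

```text
top 2255.0 [[434.0, 0.0], [559.0, 0.0], [559.0, 19.0], [434.0, 19.0]] [[1100.0, -377.0], [1103.0, -688.0], [1052.0, -686.0], [1048.0, -376.0]]
side 1165.0 [[278.0, 349.0], [315.0, 349.0], [315.0, 383.0], [278.0, 383.0]] [[426.0, -338.0], [501.0, -356.0], [482.0, -423.0], [411.0, -406.0]]
side 325.0 [[332.20001220703125, 340.29998779296875], [335.8999938964844, 319.8999938964844], [364.6000061035156, 325.1000061035156], [360.8999938964844, 345.5]] [[541.0, -346.0], [562.0, -303.0], [618.0, -330.0], [595.0, -372.0]]
side 1042.5 [[387.20001220703125, 311.70001220703125], [412.20001220703125, 269.8999938964844], [443.1000061035156, 288.5], [418.1000061035156, 330.20001220703125]] [[678.0, -312.0], [776.0, -225.0], [825.0, -290.0], [726.0, -370.0]]
side 469.0 [[248.1999969482422, 214.60000610351562], [269.6000061035156, 212.89999389648438], [271.79998779296875, 239.39999389648438], [250.39999389648438, 241.10000610351562]] [[429.0, 36.0], [485.0, 28.0], [473.0, -58.0], [420.0, -50.0]]
side 520.5 [[231.89999389648438, 161.1999969482422], [258.5, 156.39999389648438], [262.6000061035156, 178
[... 543 characters left out ...]
.  165.5] [[649.  94.  97.]]
side dark [462 169  34   7  70] [477.3 172.1] [[1041.  -26.   97.]]
side dark [468 177  34   7  74] [485. 180.] [[1046.  -57.   97.]]
side dark [474 185  35   8  74] [491.  188.5] [[1045.  -89.   97.]]
side dark [480 193  35   9  76] [497.5 197.4] [[1044. -121.   97.]]
side dark [326 196  17  10  44] [331.4 200. ] [[631. -29.  97.]]
side dark [487 203  35   9  83] [503.3 206.8] [[1042. -152.   97.]]
side dark [343 205  19  16 212] [351.8 212.2] [[667. -78.  97.]]
side dark [100 239  31  56 102] [120.4 268. ] [[ 123. -111.   97.]]
side dark [412 266   6  13  62] [414.6 272. ] [[ 744. -270.   97.]]
side dark [218 309  30  42 493] [232.2 330. ] [[ 344. -309.   97.]]
```

View pics/c1.png

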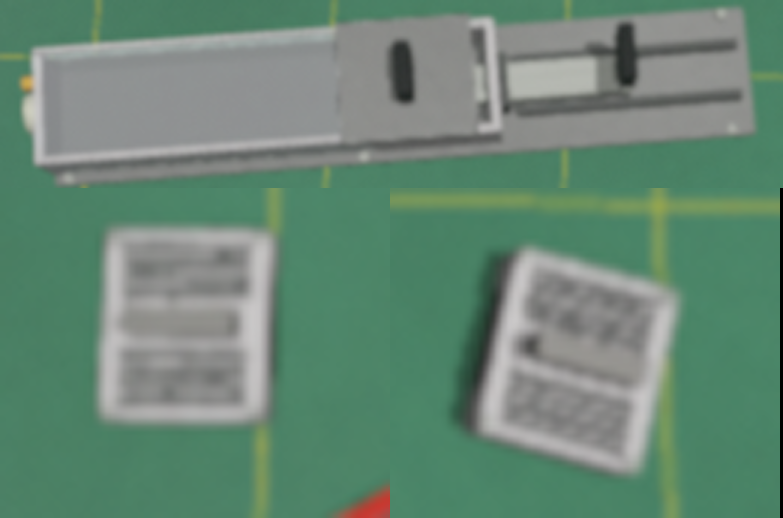

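The close crop shows two things: the cover handle at crop (402,71), with the cover not quite shut, and the ram handle at (626,54), partly pushed in. Both modules have their fins along the slab. I'll compute the poses now.

```bash
cat > m.py <<'E'
from h import *
from scipy.optimize import least_squares
c=lambda x,y:(95+x/2.9,135+y/2.9)
obs=[(c(745,8),(55,-319,6)),(c(755,131),(-55,-319,6)),(c(33,48),(47,266,54)),(c(36,164),(-47,266,54)),(c(493,18),(47,-106,54)),(c(499,131),(-47,-106,54))]
def X(p,l): 
    l=np.array(l,float); return np.r_[p[:2]+[[np.cos(p[2]),-np.sin(p[2])],[np.sin(p[2]),np.cos(p[2])]]@l[:2],l[2]]
E
python3 - <<'E'
from m import *
f=lambda p:(proj('top',[X(p,l) for _,l in obs])-[u for u,_ in obs]).ravel()
r=least_squares(f,[600,50,0],x_scale=[1,1,.01]);p=r.x
print(p,r.fun.round(1));
for nm,u,s in(('cover',c(402,71),(324,165.5)),('ram',c(626,54),(351.8,212.2))):
    P,e=tri(u,s); q=plane('top',[u],95)[0]; rot=np.array([[np.cos(p[2]),np.sin(p[2])],[-np.sin(p[2]),np.cos(p[2])]])
    print(nm,P.round(1),e.round(1),'lock',rot@(P[:2]-p[:2]),'planelock',rot@(q[:2]-p[:2]))
# modules: fin corners and slab corners from the crop (6x)
d=lambda x,y,x0:(x0+x/6,225+(y-188)/6)
M1=[d(*a,160) for a in((108,232),(273,234),(265,422),(100,418))]
M2=[d(x-390,y,410) for x,y in((527,250),(678,295),(638,472),(484,432))]
F1=[d(*a,160) for a in((122,325),(240,324))]; F2=[d(x-390,y,410) for x,y in((520,340),(645,370))]
for M,F in((M1,F1),(M2,F2)):
    q=plane('top',M,24)[:,:2]; g=plane('top',F,42)[:,:2]
    print(q.round(0).tolist(),'ctr',q.mean(0).round(1),'edges',np.linalg.norm(q-np.roll(q,-1,0),axis=1).round(0),'fin ctr',g.mean(0).round(1),'dir',np.degrees(np.arctan2(*(g[0]-g[1])[::-1])),'long', [np.degrees(np.arctan2(*(q[i]-q[j])[::-1])).round(1) for i,j in((0,1),(3,2),(0,3),(1,2))])
# side check of slab top height: side rays of module centres
for q in((248,169),(297,365)): print(plane('side',[q],30).round(0))
# side segmentation for overlay
im=cv2.imread('pics/side0.png')
L=[cv2.resize(im[150:190,225:275],None,fx=8,fy=8,interpolation=2),cv2.resize(im[340:390,270:320],None,fx=8,fy=8,interpolation=2)]
L[0]=np.pad(L[0],((0,80),(0,0),(0,0)));cv2.imwrite('pics/c2.png',np.hstack(L))
E
```

```text
[6.52631351e+02 1.41320599e+02 9.99557633e-02] [-1.  -0.1 -0.   0.7  0.2  0.4  0.1 -0.4 -0.  -0.1  0.7 -0.5]
cover [655.4 110.3  80.9] 0.8 lock [ -0.34273156 -31.15329279] planelock [ -3.87292215 -32.31528408]
ram [673.1 -67.2  83.1] 1.2 lock [  -0.45704386 -209.48497184] planelock [  -3.14984329 -208.58813169]
[[491.0, 240.0], [491.0, 175.0], [418.0, 175.0], [418.0, 239.0]] ctr [454.5 207.2] edges [65. 74. 64. 73.] fin ctr [453.5 206.1] dir 91.79133282764634 long [np.float64(90.6), np.float64(89.9), np.float64(1.0), np.float64(0.5)]
[[498.0, -362.0], [482.0, -420.0], [413.0, -402.0], [427.0, -343.0]] ctr [ 454.9 -381.5] edges [61. 72. 61. 74.] fin ctr [ 456.1 -375.9] dir 77.77613255428062 long [np.float64(74.5), np.float64(76.8), np.float64(-14.6), np.float64(-14.5)]
[[458. 200.  30.]]
[[ 456. -382.   30.]]
```

View pics/c2.png

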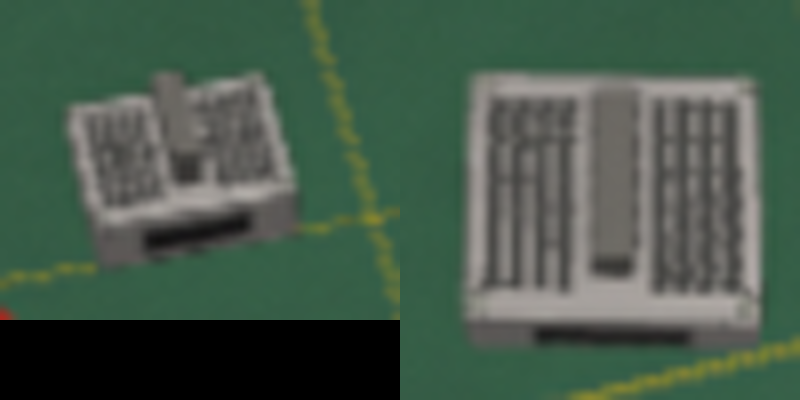

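```bash
cat > plan.py <<'E'
import sys
from m import *
P=np.array([652.6,141.3,0.1])   # lock pose
def W(x,y,z): return X(P,(x,y,z))
def yaw():
    r=R.from_rotvec(env.get_obs()['eef_rot']).as_matrix(); return np.arctan2(r[1,2],r[0,2])
def plan(t,yt,fr=None):
    """turn first, then tool-axis slide in cm, to world target t and yaw yt (rad); returns end"""
    o=env.get_obs(); p,y0=(np.array(o['tool_pos']),yaw()) if fr is None else fr
    d=(np.array(t)-p)/10
    print('turn %.3f'%(-(yt-y0)),'down %.2f y %.2f z %.2f'%(-d[2],-np.sin(yt)*d[0]+np.cos(yt)*d[1],np.cos(yt)*d[0]+np.sin(yt)*d[1]))
    return np.array(t,float),yt
E
python3 - <<'E'
from plan import *
d=lambda x,y:(270+(x-400)/8,340+y/8)
t=lambda x,y:(410+(x-390)/6,225+(y-188)/6)
for a,b in(((484,432),(480,78)),((527,250),(758,80)),((678,295),(758,318)),((638,472),(468,320))): print(tri(t(*a),d(*b)))
t=lambda x,y:(160+x/6,225+(y-188)/6)
for a,b in(((100,418),(68,105)),((108,232),(262,78)),((273,234),(295,190)),((265,422),(100,222))): print(tri(t(*a),(225+b[0]/8,150+b[1]/8)))
e=plan(np.r_[W(0,-209,0)[:2],140],P[2]+np.pi/2)
E
```

```text
(array([ 428.10769457, -341.71700017,   28.03711965]), np.float64(3.4893018543652836))
(array([ 498.21266814, -359.72100098,   29.86431483]), np.float64(1.178760751861779))
(array([ 482.14585788, -418.34983606,   28.16254656]), np.float64(0.9749021075009908))
(array([ 412.9878011 , -401.29006947,   25.70777788]), np.float64(0.630307999096994))
(array([419.20306239, 238.05082063,  27.41143111]), np.float64(2.8552095094490615))
(array([491.95180661, 240.33839792,  22.45805345]), np.float64(2.2026659864123475))
(array([492.10533491, 175.00935242,  26.40012717]), np.float64(1.9326622898896089))
(array([420.1857718 , 174.15127037,  28.12258228]), np.float64(5.1798474814297215))
turn -0.490 down 16.31 y -38.14 z -66.26
```

>>> send_rows(rows=[{"grip": -1, "delta_rot": [-0.163, 0, 0], "slide": [0, 0, 0]}, {"grip": -1, "delta_rot": [-0.163, 0, 0], "slide": [0, 0, 0]}, {"grip": -1, "delta_rot": [-0.164, 0, 0], "slide": [0, 0, 0]}, {"grip": -1, "slide": [0, -2.24, -3.9], "delta_rot": [0, 0, 0]}, {"grip": -1, "slide": [0, -2.24, -3.9], "delta_rot": [0, 0, 0]}, {"grip": -1, "slide": [0, -2.24, -3.9], "delta_rot": [0, 0, 0]}, {"grip": -1, "slide": [0, -2.24, -3.9], "delta_rot": [0, 0, 0]}, {"grip": -1, "slide": [0, -2.24, -3.9], "delta_rot": [0, 0, 0]}, {"grip": -1, "slide": [0, -2.24, -3.9], "delta_rot": [0, 0, 0]}, {"grip": -1, "slide": [0, -2.24, -3.9], "delta_rot": [0, 0, 0]}, {"grip": -1, "slide": [0, -2.24, -3.9], "delta_rot": [0, 0, 0]}, {"grip": -1, "slide": [0, -2.24, -3.9], "delta_rot": [0, 0, 0]}, {"grip": -1, "slide": [0, -2.24, -3.9], "delta_rot": [0, 0, 0]}, {"grip": -1, "slide": [0, -2.24, -3.9], "delta_rot": [0, 0, 0]}, {"grip": -1, "slide": [0, -2.24, -3.9], "delta_rot": [0, 0, 0]}, {"grip": -1, "slide": [0, -2.24, -3.9], "delta_rot": [0, 0, 0]}, {"grip": -1, "slide": [0, -2.24, -3.9], "delta_rot": [0, 0, 0]}, {"grip": -1, "slide": [0, -2.24, -3.9], "delta_rot": [0, 0, 0]}, {"grip": -1, "slide": [0, -2.24, -3.9], "delta_rot": [0, 0, 0]}, {"grip": -1, "slide": [0, -2.24, -3.9], "delta_rot": [0, 0, 0]}])

```text
clock: 2.6
tool_pos: [673.7, -67.9, 303.3]
eef_rot: [-1.282, 1.161, 1.283]
wrist_force: [-0.3, 1.2, 0.1]
finger_gap: 85.3
```

Run:
```python
from plan import *
print(env.get_obs()['joints'])
e=plan(np.r_[W(0,-209,0)[:2],140],P[2]+np.pi/2)
```

```text
[-2.02309373e-01  4.70591108e-01  1.32927501e+00 -2.60656555e-05
  1.34275125e+00 -1.87322165e+00]
turn 0.000 down 16.33 y 0.01 z 0.12
```

>>> send_rows(rows=[{"grip": -1, "slide": [4, 0, 0], "delta_rot": [0, 0, 0]}, {"grip": -1, "slide": [4, 0, 0], "delta_rot": [0, 0, 0]}, {"grip": -1, "slide": [4, 0, 0], "delta_rot": [0, 0, 0]}, {"grip": -1, "slide": [2.5, 0, 0.1], "delta_rot": [0, 0, 0]}, {"grip": -1, "slide": [1.8, 0, 0], "delta_rot": [0, 0, 0]}, {"grip": 1, "slide": [0, 0, 0]}, {"grip": 1, "slide": [0, 0, 0]}, {"grip": 1, "slide": [0, 0, 0]}, {"grip": 1, "slide": [0, 0, 0]}, {"grip": 1, "slide": [0, 0, 0]}, {"grip": 1, "slide": [0, 0, 0]}])

```text
schema error: expected keys grip, slide, delta_rot
```

>>> send_rows(rows=[{"grip": -1, "slide": [4, 0, 0], "delta_rot": [0, 0, 0]}, {"grip": -1, "slide": [4, 0, 0], "delta_rot": [0, 0, 0]}, {"grip": -1, "slide": [4, 0, 0], "delta_rot": [0, 0, 0]}, {"grip": -1, "slide": [2.5, 0, 0.1], "delta_rot": [0, 0, 0]}, {"grip": -1, "slide": [1.8, 0, 0], "delta_rot": [0, 0, 0]}, {"grip": 1, "slide": [0, 0, 0], "delta_rot": [0, 0, 0]}, {"grip": 1, "slide": [0, 0, 0], "delta_rot": [0, 0, 0]}, {"grip": 1, "slide": [0, 0, 0], "delta_rot": [0, 0, 0]}, {"grip": 1, "slide": [0, 0, 0], "delta_rot": [0, 0, 0]}, {"grip": 1, "slide": [0, 0, 0], "delta_rot": [0, 0, 0]}, {"grip": 1, "slide": [0, 0, 0], "delta_rot": [0, 0, 0]}])

```text
clock: 3.98
tool_pos: [673.7, -65.8, 142.1]
eef_rot: [-1.284, 1.159, 1.281]
wrist_force: [-1.0, 0.3, 5.9]
finger_gap: 12.8
```

Run:
```python
from plan import *
im=snap('side','s1'); a=cv2.resize(im[130:290,250:420],None,fx=3.5,fy=3.5)[:,:,::-1]; cv2.imwrite('pics/s1c.png',a)
```

```text
(no output)
```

View pics/s1c.png

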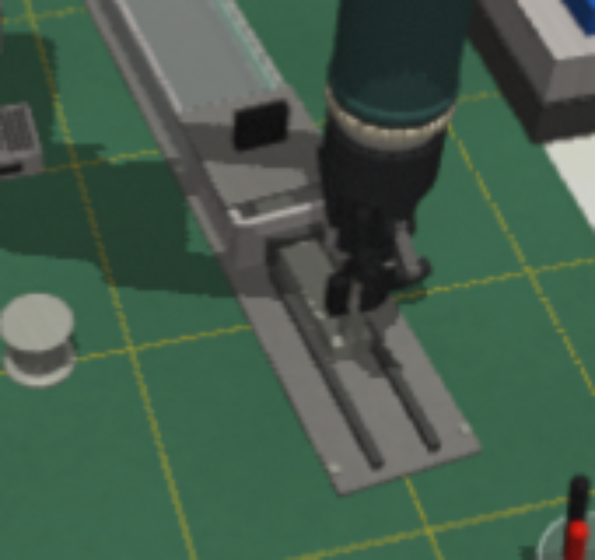

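The ram handle is gripped (gap 13 mm), and the side view shows the fingers on it. I'll draw the ram back about 75 mm.

>>> send_rows(rows=[{"grip": 1, "slide": [-0.2, 0, -1], "delta_rot": [0, 0, 0]}, {"grip": 1, "slide": [0, 0, -1.5], "delta_rot": [0, 0, 0]}, {"grip": 1, "slide": [0, 0, -1.5], "delta_rot": [0, 0, 0]}, {"grip": 1, "slide": [0, 0, -1.5], "delta_rot": [0, 0, 0]}, {"grip": 1, "slide": [0, 0, -1.3], "delta_rot": [0, 0, 0]}, {"grip": 1, "slide": [0, 0, -0.6], "delta_rot": [0, 0, 0]}, {"grip": 1, "slide": [0, 0, 0], "delta_rot": [0, 0, 0]}, {"grip": 1, "slide": [0, 0, 0], "delta_rot": [0, 0, 0]}])

```text
clock: 5.03
tool_pos: [681.1, -139.0, 142.3]
eef_rot: [-1.282, 1.159, 1.282]
wrist_force: [4.6, 4.9, -6.7]
finger_gap: 13.1
```

Run:
```python
from plan import *
o=env.get_obs(); p=o['tool_pos'][:2]-P[:2]; print('lock', [p@[np.cos(.1),np.sin(.1)],p@[-np.sin(.1),np.cos(.1)]])
```

```text
lock [np.float64(0.3476130966305071), np.float64(-281.77204460079577)]
```

>>> send_rows(rows=[{"grip": 1, "slide": [0, 0, -0.3], "delta_rot": [0, 0, 0]}, {"grip": 1, "slide": [0, 0, -0.2], "delta_rot": [0, 0, 0]}, {"grip": 1, "slide": [0, 0, 0], "delta_rot": [0, 0, 0]}])

```text
clock: 5.4
tool_pos: [681.1, -139.6, 142.2]
eef_rot: [-1.276, 1.155, 1.286]
wrist_force: [5.0, 19.1, -3.7]
finger_gap: 13.0
```

The ram is at its back stop. I'll release it and go to the cover handle.

>>> send_rows(rows=[{"grip": 1, "slide": [0, 0, 0.5], "delta_rot": [0, 0, 0]}, {"grip": -1, "slide": [0, 0, 0], "delta_rot": [0, 0, 0]}, {"grip": -1, "slide": [0, 0, 0], "delta_rot": [0, 0, 0]}, {"grip": -1, "slide": [0, 0, 0], "delta_rot": [0, 0, 0]}, {"grip": -1, "slide": [0, 0, 0], "delta_rot": [0, 0, 0]}, {"grip": -1, "slide": [-3, 0, 0], "delta_rot": [0, 0, 0]}, {"grip": -1, "slide": [-3, 0, 0], "delta_rot": [0, 0, 0]}, {"grip": -1, "slide": [0, 0, 4.2], "delta_rot": [0, 0, 0]}, {"grip": -1, "slide": [0, 0, 4.2], "delta_rot": [0, 0, 0]}, {"grip": -1, "slide": [0, 0, 4.2], "delta_rot": [0, 0, 0]}, {"grip": -1, "slide": [0, 0, 4.2], "delta_rot": [0, 0, 0]}, {"grip": -1, "slide": [0, 0, 4.2], "delta_rot": [0, 0, 0]}, {"grip": -1, "slide": [0, 0, 4], "delta_rot": [0, 0, 0]}, {"grip": -1, "slide": [0, 0, 0], "delta_rot": [0, 0, 0]}])

```text
clock: 7.15
tool_pos: [654.9, 112.2, 203.0]
eef_rot: [-1.284, 1.158, 1.285]
wrist_force: [0.4, -0.3, -0.3]
finger_gap: 85.3
```

```bash
sed -i 's/652.6,141.3/652.6,140.6/' plan.py
python3 - <<'E'
from plan import *
e=plan(np.r_[W(0,-32,0)[:2],140],P[2]+np.pi/2)
im=snap('top','t1'); cv2.imwrite('pics/t1c.png',cv2.resize(im[135:200,230:365],None,fx=5.5,fy=5.5)[:,:,::-1])
E
```

```text
turn 0.003 down 6.30 y -0.05 z -0.35
```

View pics/t1c.png

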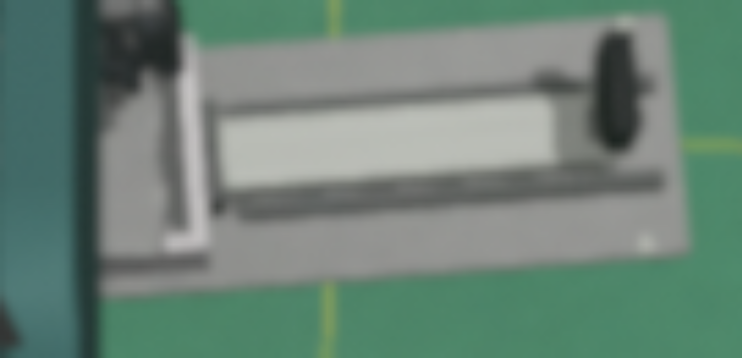

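The ram handle now sits at the outer end of the guides, about (617,90) in the crop, so it is drawn back. Next I'll grip the cover handle.

>>> send_rows(rows=[{"grip": -1, "slide": [2.5, 0, -0.3], "delta_rot": [0, 0, 0]}, {"grip": -1, "slide": [2.5, 0, 0], "delta_rot": [0, 0, 0]}, {"grip": -1, "slide": [1.1, 0, 0], "delta_rot": [0, 0, 0]}, {"grip": 1, "slide": [0, 0, 0], "delta_rot": [0, 0, 0]}, {"grip": 1, "slide": [0, 0, 0], "delta_rot": [0, 0, 0]}, {"grip": 1, "slide": [0, 0, 0], "delta_rot": [0, 0, 0]}, {"grip": 1, "slide": [0, 0, 0], "delta_rot": [0, 0, 0]}, {"grip": 1, "slide": [0, 0, 0], "delta_rot": [0, 0, 0]}, {"grip": 1, "slide": [0, 0, 0], "delta_rot": [0, 0, 0]}])

```text
clock: 8.32
tool_pos: [656.3, 106.8, 142.9]
eef_rot: [-1.283, 1.159, 1.282]
wrist_force: [-0.1, 1.1, 5.1]
finger_gap: 12.7
```

>>> send_rows(rows=[{"grip": 1, "slide": [-0.1, 0, 1], "delta_rot": [0, 0, 0]}, {"grip": 1, "slide": [0, 0, 2], "delta_rot": [0, 0, 0]}, {"grip": 1, "slide": [0, 0, 2], "delta_rot": [0, 0, 0]}, {"grip": 1, "slide": [0, 0, 2], "delta_rot": [0, 0, 0]}, {"grip": 1, "slide": [0, 0, 1.4], "delta_rot": [0, 0, 0]}, {"grip": 1, "slide": [0, 0, 0.9], "delta_rot": [0, 0, 0]}, {"grip": 1, "slide": [0, 0, 0], "delta_rot": [0, 0, 0]}, {"grip": 1, "slide": [0, 0, 0], "delta_rot": [0, 0, 0]}])

```text
clock: 9.32
tool_pos: [646.8, 199.6, 142.9]
eef_rot: [-1.282, 1.159, 1.282]
wrist_force: [4.4, 2.0, -2.8]
finger_gap: 12.9
```

>>> send_rows(rows=[{"grip": -1, "slide": [0, 0, 0], "delta_rot": [0, 0, 0]}, {"grip": -1, "slide": [0, 0, 0], "delta_rot": [0, 0, 0]}, {"grip": -1, "slide": [0, 0, 0], "delta_rot": [0, 0, 0]}, {"grip": -1, "slide": [0, 0, 0], "delta_rot": [0, 0, 0]}, {"grip": -1, "slide": [-4, 0, 0], "delta_rot": [0, 0, 0]}, {"grip": -1, "slide": [-4, 0, 0], "delta_rot": [0, 0, 0]}, {"grip": -1, "slide": [-4, 0, 0], "delta_rot": [0, 0, 0]}, {"grip": -1, "slide": [-4, 0, 0], "delta_rot": [0, 0, 0]}])

```text
clock: 10.32
tool_pos: [646.2, 198.9, 304.2]
eef_rot: [-1.283, 1.161, 1.283]
wrist_force: [0.5, -0.4, -0.5]
finger_gap: 85.5
```

>>> send_rows(rows=[{"grip": -1, "slide": [0, 0, 0], "delta_rot": [0.1745, 0, 0]}, {"grip": -1, "slide": [0, 0, 0], "delta_rot": [0.1745, 0, 0]}, {"grip": -1, "slide": [0, 0, 0], "delta_rot": [0.1745, 0, 0]}, {"grip": -1, "slide": [0, 0, 0], "delta_rot": [0.1745, 0, 0]}, {"grip": -1, "slide": [0, 0, 0], "delta_rot": [0.1745, 0, 0]}, {"grip": -1, "slide": [0, 0, 0], "delta_rot": [0.1745, 0, 0]}, {"grip": -1, "slide": [0, 0, 0], "delta_rot": [0.1745, 0, 0]}, {"grip": -1, "slide": [0, 0, 0], "delta_rot": [0.1745, 0, 0]}, {"grip": -1, "slide": [0, 0, 0], "delta_rot": [0.1745, 0, 0]}, {"grip": -1, "slide": [0, -3, -2.4], "delta_rot": [0, 0, 0]}, {"grip": -1, "slide": [0, -3, -2.4], "delta_rot": [0, 0, 0]}, {"grip": -1, "slide": [0, -3, -2.4], "delta_rot": [0, 0, 0]}, {"grip": -1, "slide": [0, -3, -2.4], "delta_rot": [0, 0, 0]}, {"grip": -1, "slide": [0, -3, -2.4], "delta_rot": [0, 0, 0]}, {"grip": -1, "slide": [0, -3, -2.4], "delta_rot": [0, 0, 0]}, {"grip": -1, "slide": [0, -3, -2.4], "delta_rot": [0, 0, 0]}, {"grip": -1, "slide": [0, -3, -2.4], "delta_rot": [0, 0, 0]}])

```text
clock: 12.45
tool_pos: [478.6, -59.9, 303.1]
eef_rot: [-0.079, 1.569, 0.079]
wrist_force: [0.6, -0.9, 0.4]
finger_gap: 85.6
```

Run:
```python
from plan import *
im=snap('top','t2'); big=lambda a,f:cv2.resize(a,None,fx=f,fy=f,interpolation=2)[:,:,::-1]
a=big(im[135:200,95:285],4.2);b=big(im[220:285,160:225],5);s=snap('side','s2');c=big(s[120:230,270:370],3)
out=np.zeros((a.shape[0]+330,800,3),np.uint8);out[:a.shape[0],:a.shape[1]]=a[:,:800];out[a.shape[0]:a.shape[0]+325,:325]=b;out[a.shape[0]:a.shape[0]+330,330:630]=c
cv2.imwrite('pics/t2c.png',out);print(a.shape)
```

```text
(273, 798, 3)
```

View pics/t2c.png

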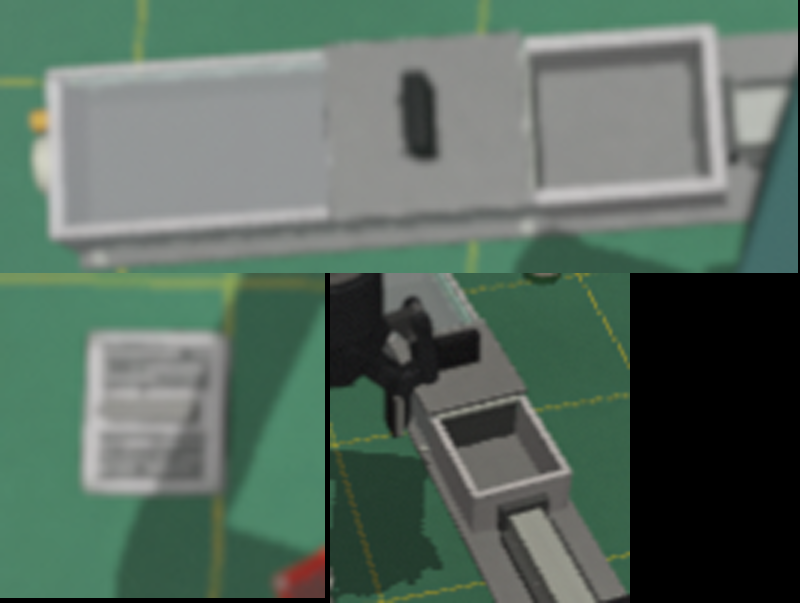

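The chamber is open and empty, with rim corners at crop (714,27) and (728,192). Module 1 is still in place.

Run:
```python
from plan import *
t=lambda x,y:(95+x/4.2,135+y/4.2); s=lambda x,y:(270+(x-330)/3,120+(y-273)/3)
T=[(t(714,27),(47,-106,54)),(t(728,192),(-47,-106,54)),(t(48,72),(47,266,54)),(t(53,240),(-47,266,54))]
S=[(s(476,501),(-47,-106,54)),(s(572,470),(47,-106,54))]
f=lambda p,A=T,n='top':(proj(n,[X(p,l) for _,l in A])-[u for u,_ in A])
g=lambda p:np.r_[f(p).ravel(),f(p,S,'side').ravel()]
r=least_squares(lambda p:f(p).ravel(),P,x_scale=[1,1,.01]);print('top',r.x,r.fun.round(1))
r=least_squares(g,P,x_scale=[1,1,.01]);print('both',r.x,r.fun.round(1))
print('tri',tri(T[0][0],S[1][0]),tri(T[1][0],S[0][0]),W(47,-106,54),W(-47,-106,54))
q=plane('top',[(160+x/5,220+(y-273)/5) for x,y in((92,332),(225,335),(220,493),(83,490))],24)[:,:2]
print(q.round(0).tolist(),q.mean(0),np.degrees(np.arctan2(*(q[0]+q[1]-q[2]-q[3])[::-1])))
plan([454.5,207,250],0.012)
```

```text
top [6.51095728e+02 1.40913313e+02 9.95793315e-02] [ 0.1  0.3 -0.4 -0.4  0.3  0.4 -0.  -0.3]
both [6.51954090e+02 1.41136008e+02 1.03348137e-01] [-0.1 -0.2 -0.4 -0.9  0.2  0.5 -0.  -0.3 -0.7 -0.4 -0.1  1.3]
tri (array([708.40499139,  40.1096049 ,  59.22649043]), np.float64(1.684196954974069)) (array([616.02001049,  29.67876967,  53.22254286]), np.float64(3.651739358405736)) [709.94753793  39.82172906  54.        ] [616.4171464  30.4373879  54.       ]
[[492.0, 239.0], [492.0, 177.0], [418.0, 175.0], [418.0, 239.0]] [454.88250148 207.46610451] 0.6434379927300795
turn 0.086 down 5.29 y 26.83 z -1.97
```

>>> send_rows(rows=[{"grip": -1, "slide": [0, 0, 0], "delta_rot": [0.086, 0, 0]}, {"grip": -1, "slide": [0, 3.83, -0.28], "delta_rot": [0, 0, 0]}, {"grip": -1, "slide": [0, 3.83, -0.28], "delta_rot": [0, 0, 0]}, {"grip": -1, "slide": [0, 3.83, -0.28], "delta_rot": [0, 0, 0]}, {"grip": -1, "slide": [0, 3.83, -0.28], "delta_rot": [0, 0, 0]}, {"grip": -1, "slide": [0, 3.83, -0.28], "delta_rot": [0, 0, 0]}, {"grip": -1, "slide": [0, 3.83, -0.28], "delta_rot": [0, 0, 0]}, {"grip": -1, "slide": [0, 3.83, -0.28], "delta_rot": [0, 0, 0]}, {"grip": -1, "slide": [4, 0, 0], "delta_rot": [0, 0, 0]}, {"grip": -1, "slide": [4, 0, 0], "delta_rot": [0, 0, 0]}, {"grip": -1, "slide": [4, 0, 0], "delta_rot": [0, 0, 0]}, {"grip": -1, "slide": [4, 0, 0], "delta_rot": [0, 0, 0]}, {"grip": -1, "slide": [0, 0, 0], "delta_rot": [0, 0, 0]}])

```text
clock: 14.18
tool_pos: [454.0, 208.7, 140.7]
eef_rot: [-0.013, 1.577, 0.01]
wrist_force: [0.2, 0.3, 0.4]
finger_gap: 85.6
```

```bash
sed -i 's/652.6,140.6/652.0,140.8/' plan.py
python3 - <<'E'
from plan import *
plan([454.6,207.2,101],0.01)
im=snap('side','s3'); cv2.imwrite('pics/s3c.png',cv2.resize(im[110:200,200:300],None,fx=5,fy=5,interpolation=2)[:,:,::-1])
E
```

```text
turn 0.005 down 3.97 y -0.15 z 0.06
```

View pics/s3c.png

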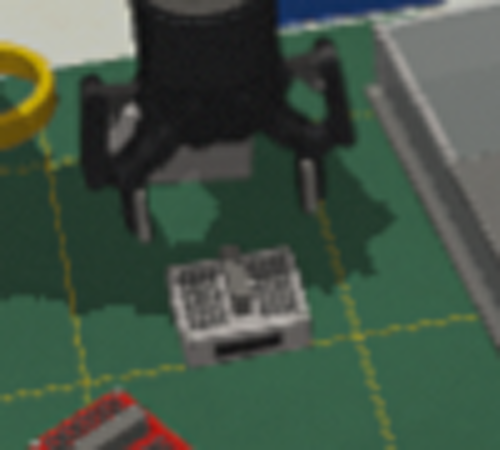

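The gripper is centred over module 1, fingers on either side of the fin at about (240,280). I'll lower and grip.

>>> send_rows(rows=[{"grip": -1, "slide": [2, -0.1, 0], "delta_rot": [0, 0, 0]}, {"grip": -1, "slide": [2, 0, 0], "delta_rot": [0, 0, 0]}, {"grip": -1, "slide": [0, 0, 0], "delta_rot": [0, 0, 0]}, {"grip": 1, "slide": [0, 0, 0], "delta_rot": [0, 0, 0]}, {"grip": 1, "slide": [0, 0, 0], "delta_rot": [0, 0, 0]}, {"grip": 1, "slide": [0, 0, 0], "delta_rot": [0, 0, 0]}, {"grip": 1, "slide": [0, 0, 0], "delta_rot": [0, 0, 0]}, {"grip": 1, "slide": [0, 0, 0], "delta_rot": [0, 0, 0]}, {"grip": 1, "slide": [0, 0, 0], "delta_rot": [0, 0, 0]}, {"grip": 1, "slide": [0, 0, 0], "delta_rot": [0, 0, 0]}])

```text
clock: 15.48
tool_pos: [456.2, 207.8, 103.4]
eef_rot: [-0.011, 1.57, 0.011]
wrist_force: [-1.2, -0.3, 5.2]
finger_gap: 10.3
```

>>> send_rows(rows=[{"grip": 1, "slide": [-1, 0, 0], "delta_rot": [0, 0, 0]}, {"grip": 1, "slide": [-2, 0, 0], "delta_rot": [0, 0, 0]}, {"grip": 1, "slide": [-3, 0, 0], "delta_rot": [0, 0, 0]}, {"grip": 1, "slide": [-3, 0, 0], "delta_rot": [0, 0, 0]}, {"grip": 1, "slide": [-2, 0, 0], "delta_rot": [0, 0, 0]}, {"grip": 1, "slide": [0, 0, 0], "delta_rot": [0, 0, 0]}])

```text
clock: 16.23
tool_pos: [456.8, 208.0, 214.4]
eef_rot: [-0.011, 1.568, 0.012]
wrist_force: [0.2, -0.1, -3.5]
finger_gap: 10.0
```

Run:
```python
from plan import *
plan(np.r_[W(0,-50,0)[:2],210],0.1)
```

```text
turn -0.086 down 0.44 y -13.63 z 18.75
```

>>> send_rows(rows=[{"grip": 1, "slide": [0, 0, 0], "delta_rot": [-0.086, 0, 0]}, {"grip": 1, "slide": [0, -0.9, 1.2], "delta_rot": [0, 0, 0]}, {"grip": 1, "slide": [0, -1.6, 2.2], "delta_rot": [0, 0, 0]}, {"grip": 1, "slide": [0, -1.6, 2.2], "delta_rot": [0, 0, 0]}, {"grip": 1, "slide": [0, -1.6, 2.2], "delta_rot": [0, 0, 0]}, {"grip": 1, "slide": [0, -1.6, 2.2], "delta_rot": [0, 0, 0]}, {"grip": 1, "slide": [0, -1.6, 2.2], "delta_rot": [0, 0, 0]}, {"grip": 1, "slide": [0, -1.6, 2.2], "delta_rot": [0, 0, 0]}, {"grip": 1, "slide": [0, -1.6, 2.2], "delta_rot": [0, 0, 0]}, {"grip": 1, "slide": [0, -1, 1.4], "delta_rot": [0, 0, 0]}, {"grip": 1, "slide": [0, -0.53, 0.75], "delta_rot": [0, 0, 0]}, {"grip": 1, "slide": [0, 0, 0], "delta_rot": [0, 0, 0]}])

```text
clock: 17.73
tool_pos: [656.6, 90.6, 212.5]
eef_rot: [-0.078, 1.57, 0.078]
wrist_force: [0.2, 0.3, -3.4]
finger_gap: 10.1
```

Run:
```python
from plan import *
plan(np.r_[W(0,-50,0)[:2],175],0.1)
im=snap('side','s4');cv2.imwrite('pics/s4c.png',cv2.resize(im[80:230,250:400],None,fx=4,fy=4,interpolation=2)[:,:,::-1])
```

```text
turn -0.000 down 3.75 y 0.04 z 0.05
```

View pics/s4c.png

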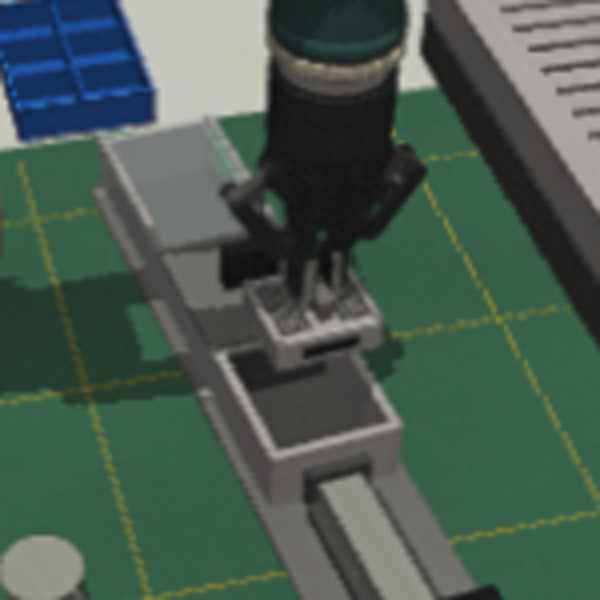

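The module is held level above the chamber. I'll check its near lower corners, at (285,365) and (383,348), against the prediction.

Run:
```python
from plan import *
for z in (107,110):print(proj('side',[W(-37,-82,z),W(37,-82,z),W(-37,-82,z+24),W(37,-82,z+24)]).round(1).tolist())
print([(250+a/4,80+b/4) for a,b in((285,366),(383,348),(277,342),(383,322))])
# rim residual in the side view with P
print(proj('side',[W(-47,-106,54),W(47,-106,54),W(41,-100,54),W(-41,-100,54)]).round(1).tolist(),[(250+a/4,80+b/4) for a,b in((269,458),(401,422),(392,418),(276,450))])
```

```text
[[318.9, 174.3], [345.2, 167.6], [319.3, 167.4], [346.1, 160.8]]
[[319.0, 173.4], [345.4, 166.8], [319.4, 166.6], [346.2, 159.9]]
[(321.25, 171.5), (345.75, 167.0), (319.25, 165.5), (345.75, 160.5)]
[[317.8, 195.7], [350.5, 187.1], [347.5, 186.1], [319.1, 193.6]] [(317.25, 194.5), (350.25, 185.5), (348.0, 184.5), (319.0, 192.5)]
```

>>> send_rows(rows=[{"grip": 1, "slide": [3, 0.04, 0.05], "delta_rot": [0, 0, 0]}, {"grip": 1, "slide": [2, 0, 0], "delta_rot": [0, 0, 0]}, {"grip": 1, "slide": [1.5, 0, 0], "delta_rot": [0, 0, 0]}, {"grip": 1, "slide": [0.5, 0, 0], "delta_rot": [0, 0, 0]}, {"grip": 1, "slide": [0, 0, 0], "delta_rot": [0, 0, 0]}])

```text
clock: 18.4
tool_pos: [656.7, 91.6, 143.0]
eef_rot: [-0.079, 1.569, 0.079]
wrist_force: [-0.1, 0.1, -3.2]
finger_gap: 10.2
```

Inside the rim with no contact. On down.

>>> send_rows(rows=[{"grip": 1, "slide": [1.5, 0, 0], "delta_rot": [0, 0, 0]}, {"grip": 1, "slide": [1, 0, 0], "delta_rot": [0, 0, 0]}, {"grip": 1, "slide": [0.6, 0, 0], "delta_rot": [0, 0, 0]}, {"grip": 1, "slide": [0.2, 0, 0], "delta_rot": [0, 0, 0]}, {"grip": 1, "slide": [0, 0, 0], "delta_rot": [0, 0, 0]}])

```text
clock: 19.02
tool_pos: [656.9, 91.4, 110.0]
eef_rot: [-0.079, 1.569, 0.079]
wrist_force: [0.4, -0.2, -3.6]
finger_gap: 10.4
```

>>> send_rows(rows=[{"grip": 1, "slide": [0.1, 0, 0], "delta_rot": [0, 0, 0]}, {"grip": 0.2, "slide": [0, 0, 0], "delta_rot": [0, 0, 0]}, {"grip": 0.2, "slide": [0, 0, 0], "delta_rot": [0, 0, 0]}, {"grip": 0.2, "slide": [0, 0, 0], "delta_rot": [0, 0, 0]}, {"grip": 0.2, "slide": [0, 0, 0], "delta_rot": [0, 0, 0]}, {"grip": 0.2, "slide": [-1.5, 0, 0], "delta_rot": [0, 0, 0]}, {"grip": 0.2, "slide": [-3, 0, 0], "delta_rot": [0, 0, 0]}, {"grip": 0.2, "slide": [-4, 0, 0], "delta_rot": [0, 0, 0]}, {"grip": -1, "slide": [-1.5, 0, 0], "delta_rot": [0, 0, 0]}, {"grip": -1, "slide": [0, 0, 0], "delta_rot": [0, 0, 0]}])

```text
clock: 20.27
tool_pos: [657.5, 91.5, 210.5]
eef_rot: [-0.079, 1.566, 0.079]
wrist_force: [-0.2, -0.3, -0.5]
finger_gap: 68.9
```

Run:
```python
from plan import *
im=snap('side','s5');cv2.imwrite('pics/s5c.png',cv2.resize(im[110:230,270:390],None,fx=4,fy=4,interpolation=2)[:,:,::-1])
plan(np.r_[W(0,58,0)[:2],210],P[2]+np.pi/2)
```

```text
turn -1.570 down -0.10 y -0.03 z 10.76
```

View pics/s5c.png

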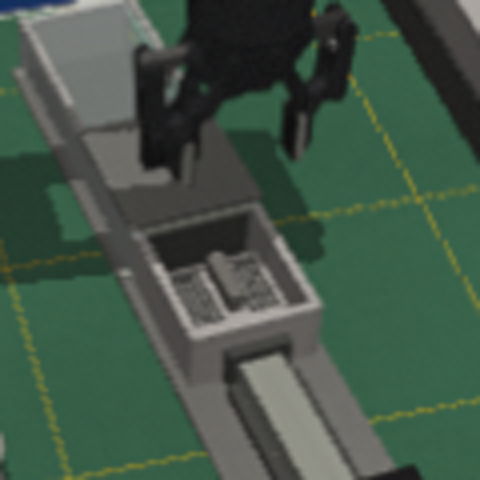

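The module sits flat in the chamber (225,280). Now I'll close the cover.

>>> send_rows(rows=[{"grip": -1, "slide": [0, 0, 0], "delta_rot": [-0.1745, 0, 0]}, {"grip": -1, "slide": [0, 0, 0], "delta_rot": [-0.1745, 0, 0]}, {"grip": -1, "slide": [0, 0, 0], "delta_rot": [-0.1745, 0, 0]}, {"grip": -1, "slide": [0, 0, 0], "delta_rot": [-0.1745, 0, 0]}, {"grip": -1, "slide": [0, 0, 0], "delta_rot": [-0.1745, 0, 0]}, {"grip": -1, "slide": [0, 0, 0], "delta_rot": [-0.1745, 0, 0]}, {"grip": -1, "slide": [0, 0, 0], "delta_rot": [-0.1745, 0, 0]}, {"grip": -1, "slide": [0, 0, 0], "delta_rot": [-0.1745, 0, 0]}, {"grip": -1, "slide": [0, 0, 0], "delta_rot": [-0.1745, 0, 0]}, {"grip": -1, "slide": [0, 0, 3.6], "delta_rot": [0, 0, 0]}, {"grip": -1, "slide": [0, 0, 3.6], "delta_rot": [0, 0, 0]}, {"grip": -1, "slide": [0, 0, 3.6], "delta_rot": [0, 0, 0]}, {"grip": -1, "slide": [3, 0, 0], "delta_rot": [0, 0, 0]}, {"grip": -1, "slide": [3, 0, 0], "delta_rot": [0, 0, 0]}, {"grip": -1, "slide": [0.9, 0, 0], "delta_rot": [0, 0, 0]}, {"grip": 1, "slide": [0, 0, 0], "delta_rot": [0, 0, 0]}, {"grip": 1, "slide": [0, 0, 0], "delta_rot": [0, 0, 0]}, {"grip": 1, "slide": [0, 0, 0], "delta_rot": [0, 0, 0]}, {"grip": 1, "slide": [0, 0, 0], "delta_rot": [0, 0, 0]}, {"grip": 1, "slide": [0, 0, 0], "delta_rot": [0, 0, 0]}])

```text
clock: 22.82
tool_pos: [646.4, 198.9, 141.0]
eef_rot: [-1.283, 1.159, 1.282]
wrist_force: [-1.0, -1.0, 5.4]
finger_gap: 13.0
```

>>> send_rows(rows=[{"grip": 1, "slide": [0, 0, -1], "delta_rot": [0, 0, 0]}, {"grip": 1, "slide": [0, 0, -2], "delta_rot": [0, 0, 0]}, {"grip": 1, "slide": [0, 0, -2], "delta_rot": [0, 0, 0]}, {"grip": 1, "slide": [0, 0, -2], "delta_rot": [0, 0, 0]}, {"grip": 1, "slide": [0, 0, -2], "delta_rot": [0, 0, 0]}, {"grip": 1, "slide": [0, 0, -1.5], "delta_rot": [0, 0, 0]}, {"grip": 1, "slide": [0, 0, -0.5], "delta_rot": [0, 0, 0]}, {"grip": 1, "slide": [0, 0, 0], "delta_rot": [0, 0, 0]}, {"grip": 1, "slide": [0, 0, 0], "delta_rot": [0, 0, 0]}])

```text
clock: 23.95
tool_pos: [657.4, 90.7, 141.0]
eef_rot: [-1.282, 1.157, 1.282]
wrist_force: [-0.6, 4.1, 6.9]
finger_gap: 13.2
```

>>> send_rows(rows=[{"grip": 1, "slide": [0, 0, -0.3], "delta_rot": [0, 0, 0]}, {"grip": 1, "slide": [0, 0, -0.2], "delta_rot": [0, 0, 0]}, {"grip": 1, "slide": [0, 0, 0], "delta_rot": [0, 0, 0]}])

```text
clock: 24.32
tool_pos: [657.4, 90.1, 141.0]
eef_rot: [-1.276, 1.153, 1.285]
wrist_force: [-2.0, 21.8, 7.0]
finger_gap: 13.1
```

The cover is at its stop (22 N reaction). Over to the ram handle.

>>> send_rows(rows=[{"grip": 1, "slide": [0, 0, 0.5], "delta_rot": [0, 0, 0]}, {"grip": -1, "slide": [0, 0, 0], "delta_rot": [0, 0, 0]}, {"grip": -1, "slide": [0, 0, 0], "delta_rot": [0, 0, 0]}, {"grip": -1, "slide": [0, 0, 0], "delta_rot": [0, 0, 0]}, {"grip": -1, "slide": [0, 0, 0], "delta_rot": [0, 0, 0]}, {"grip": -1, "slide": [-3, 0, 0], "delta_rot": [0, 0, 0]}, {"grip": -1, "slide": [-3, 0, 0], "delta_rot": [0, 0, 0]}, {"grip": -1, "slide": [0, 0, -3.85], "delta_rot": [0, 0, 0]}, {"grip": -1, "slide": [0, 0, -3.85], "delta_rot": [0, 0, 0]}, {"grip": -1, "slide": [0, 0, -3.85], "delta_rot": [0, 0, 0]}, {"grip": -1, "slide": [0, 0, -3.85], "delta_rot": [0, 0, 0]}, {"grip": -1, "slide": [0, 0, -3.85], "delta_rot": [0, 0, 0]}, {"grip": -1, "slide": [0, 0, -3.85], "delta_rot": [0, 0, 0]}, {"grip": -1, "slide": [3, 0, 0], "delta_rot": [0, 0, 0]}, {"grip": -1, "slide": [3, 0, 0], "delta_rot": [0, 0, 0]}, {"grip": 1, "slide": [0, 0, 0], "delta_rot": [0, 0, 0]}, {"grip": 1, "slide": [0, 0, 0], "delta_rot": [0, 0, 0]}, {"grip": 1, "slide": [0, 0, 0], "delta_rot": [0, 0, 0]}, {"grip": 1, "slide": [0, 0, 0], "delta_rot": [0, 0, 0]}, {"grip": 1, "slide": [0, 0, 0], "delta_rot": [0, 0, 0]}])

```text
clock: 26.82
tool_pos: [680.7, -139.1, 141.5]
eef_rot: [-1.283, 1.158, 1.282]
wrist_force: [-0.4, 5.1, 4.9]
finger_gap: 13.4
```

>>> send_rows(rows=[{"grip": 1, "slide": [0, 0, 0.8], "delta_rot": [0, 0, 0]}, {"grip": 1, "slide": [0, 0, 1.4], "delta_rot": [0, 0, 0]}, {"grip": 1, "slide": [0, 0, 1.4], "delta_rot": [0, 0, 0]}, {"grip": 1, "slide": [0, 0, 1.4], "delta_rot": [0, 0, 0]}, {"grip": 1, "slide": [0, 0, 1.4], "delta_rot": [0, 0, 0]}, {"grip": 1, "slide": [0, 0, 0], "delta_rot": [0, 0, 0]}])

```text
clock: 27.58
tool_pos: [674.5, -77.5, 141.5]
eef_rot: [-1.286, 1.16, 1.28]
wrist_force: [-1.5, -4.0, 6.2]
finger_gap: 12.7
```

>>> send_rows(rows=[{"grip": 1, "slide": [0, 0, 1.2], "delta_rot": [0, 0, 0]}, {"grip": 1, "slide": [0, 0, 1.4], "delta_rot": [0, 0, 0]}, {"grip": 1, "slide": [0, 0, 1.4], "delta_rot": [0, 0, 0]}, {"grip": 1, "slide": [0, 0, 1.4], "delta_rot": [0, 0, 0]}, {"grip": 1, "slide": [0, 0, 1.4], "delta_rot": [0, 0, 0]}, {"grip": 1, "slide": [0, 0, 1.2], "delta_rot": [0, 0, 0]}, {"grip": 1, "slide": [0, 0, 0.6], "delta_rot": [0, 0, 0]}, {"grip": 1, "slide": [0, 0, 0], "delta_rot": [0, 0, 0]}, {"grip": 1, "slide": [0, 0, 0], "delta_rot": [0, 0, 0]}])

```text
clock: 28.7
tool_pos: [665.7, 9.1, 141.5]
eef_rot: [-1.284, 1.159, 1.281]
wrist_force: [-0.9, -0.8, 7.3]
finger_gap: 12.9
```

>>> send_rows(rows=[{"grip": 1, "slide": [0, 0, 0.4], "delta_rot": [0, 0, 0]}, {"grip": 1, "slide": [0, 0, 0], "delta_rot": [0, 0, 0]}])

```text
clock: 28.95
tool_pos: [665.5, 10.6, 141.5]
eef_rot: [-1.288, 1.161, 1.279]
wrist_force: [-2.0, -9.6, 6.0]
finger_gap: 13.1
```

Run:
```python
from plan import *
im=snap('side','s6');cv2.imwrite('pics/s6c.png',cv2.resize(im[90:260,250:400],None,fx=3.5,fy=3.5,interpolation=2)[:,:,::-1])
```

```text
(no output)
```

View pics/s6c.png

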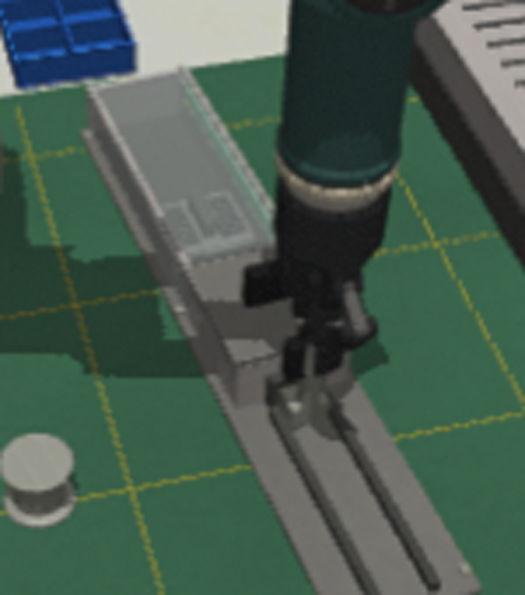

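Module 1 is inside the dry box, seen through the roof at (210,220), and the ram is fully in. I'll draw it back.

>>> send_rows(rows=[{"grip": 1, "slide": [0, 0, -1], "delta_rot": [0, 0, 0]}, {"grip": 1, "slide": [0, 0, -1.5], "delta_rot": [0, 0, 0]}, {"grip": 1, "slide": [0, 0, -1.5], "delta_rot": [0, 0, 0]}, {"grip": 1, "slide": [0, 0, -1.5], "delta_rot": [0, 0, 0]}, {"grip": 1, "slide": [0, 0, -1.5], "delta_rot": [0, 0, 0]}, {"grip": 1, "slide": [0, 0, -1.5], "delta_rot": [0, 0, 0]}, {"grip": 1, "slide": [0, 0, -1.5], "delta_rot": [0, 0, 0]}, {"grip": 1, "slide": [0, 0, -1.5], "delta_rot": [0, 0, 0]}, {"grip": 1, "slide": [0, 0, -1.5], "delta_rot": [0, 0, 0]}, {"grip": 1, "slide": [0, 0, -1.1], "delta_rot": [0, 0, 0]}, {"grip": 1, "slide": [0, 0, -0.7], "delta_rot": [0, 0, 0]}, {"grip": 1, "slide": [0, 0, -0.5], "delta_rot": [0, 0, 0]}, {"grip": 1, "slide": [0, 0, 0], "delta_rot": [0, 0, 0]}, {"grip": 1, "slide": [0, 0, 0], "delta_rot": [0, 0, 0]}])

```text
clock: 30.75
tool_pos: [680.7, -139.0, 141.5]
eef_rot: [-1.284, 1.159, 1.281]
wrist_force: [-1.3, 0.9, 6.4]
finger_gap: 12.9
```

>>> send_rows(rows=[{"grip": 1, "slide": [0, 0, -0.4], "delta_rot": [0, 0, 0]}, {"grip": 1, "slide": [0, 0, -0.2], "delta_rot": [0, 0, 0]}, {"grip": 1, "slide": [0, 0, 0], "delta_rot": [0, 0, 0]}])

```text
clock: 31.12
tool_pos: [680.7, -139.7, 141.4]
eef_rot: [-1.277, 1.154, 1.286]
wrist_force: [-1.4, 19.1, 11.0]
finger_gap: 13.3
```

The ram is fully back. Release it, then open the cover again.

>>> send_rows(rows=[{"grip": 1, "slide": [0, 0, 0.5], "delta_rot": [0, 0, 0]}, {"grip": -1, "slide": [0, 0, 0], "delta_rot": [0, 0, 0]}, {"grip": -1, "slide": [0, 0, 0], "delta_rot": [0, 0, 0]}, {"grip": -1, "slide": [0, 0, 0], "delta_rot": [0, 0, 0]}, {"grip": -1, "slide": [0, 0, 0], "delta_rot": [0, 0, 0]}, {"grip": -1, "slide": [-3, 0, 0], "delta_rot": [0, 0, 0]}, {"grip": -1, "slide": [-3, 0, 0], "delta_rot": [0, 0, 0]}, {"grip": -1, "slide": [0, 0, 3.85], "delta_rot": [0, 0, 0]}, {"grip": -1, "slide": [0, 0, 3.85], "delta_rot": [0, 0, 0]}, {"grip": -1, "slide": [0, 0, 3.85], "delta_rot": [0, 0, 0]}, {"grip": -1, "slide": [0, 0, 3.85], "delta_rot": [0, 0, 0]}, {"grip": -1, "slide": [0, 0, 3.85], "delta_rot": [0, 0, 0]}, {"grip": -1, "slide": [0, 0, 3.85], "delta_rot": [0, 0, 0]}, {"grip": -1, "slide": [3, 0, 0], "delta_rot": [0, 0, 0]}, {"grip": -1, "slide": [3, 0, 0], "delta_rot": [0, 0, 0]}, {"grip": 1, "slide": [0, 0, 0], "delta_rot": [0, 0, 0]}, {"grip": 1, "slide": [0, 0, 0], "delta_rot": [0, 0, 0]}, {"grip": 1, "slide": [0, 0, 0], "delta_rot": [0, 0, 0]}, {"grip": 1, "slide": [0, 0, 0], "delta_rot": [0, 0, 0]}, {"grip": 1, "slide": [0, 0, 0], "delta_rot": [0, 0, 0]}])

```text
clock: 33.62
tool_pos: [657.6, 90.7, 141.4]
eef_rot: [-1.282, 1.157, 1.282]
wrist_force: [-0.6, 5.7, 4.0]
finger_gap: 13.2
```

>>> send_rows(rows=[{"grip": 1, "slide": [0, 0, 1], "delta_rot": [0, 0, 0]}, {"grip": 1, "slide": [0, 0, 2], "delta_rot": [0, 0, 0]}, {"grip": 1, "slide": [0, 0, 2], "delta_rot": [0, 0, 0]}, {"grip": 1, "slide": [0, 0, 2], "delta_rot": [0, 0, 0]}, {"grip": 1, "slide": [0, 0, 2], "delta_rot": [0, 0, 0]}, {"grip": 1, "slide": [0, 0, 1.4], "delta_rot": [0, 0, 0]}, {"grip": 1, "slide": [0, 0, 0.5], "delta_rot": [0, 0, 0]}, {"grip": 1, "slide": [0, 0, 0], "delta_rot": [0, 0, 0]}])

```text
clock: 34.62
tool_pos: [646.6, 199.0, 141.4]
eef_rot: [-1.284, 1.158, 1.282]
wrist_force: [-0.8, 1.9, 6.4]
finger_gap: 13.3
```

>>> send_rows(rows=[{"grip": -1, "slide": [0, 0, 0], "delta_rot": [0, 0, 0]}, {"grip": -1, "slide": [0, 0, 0], "delta_rot": [0, 0, 0]}, {"grip": -1, "slide": [0, 0, 0], "delta_rot": [0, 0, 0]}, {"grip": -1, "slide": [0, 0, 0], "delta_rot": [0, 0, 0]}, {"grip": -1, "slide": [-4, 0, 0], "delta_rot": [0, 0, 0]}, {"grip": -1, "slide": [-4, 0, 0], "delta_rot": [0, 0, 0]}, {"grip": -1, "slide": [-4, 0, 0], "delta_rot": [0, 0, 0]}, {"grip": -1, "slide": [-4, 0, 0], "delta_rot": [0, 0, 0]}, {"grip": -1, "slide": [0, 0, 0], "delta_rot": [0.1745, 0, 0]}, {"grip": -1, "slide": [0, 0, 0], "delta_rot": [0.1745, 0, 0]}, {"grip": -1, "slide": [0, 0, 0], "delta_rot": [0.1745, 0, 0]}, {"grip": -1, "slide": [0, 0, 0], "delta_rot": [0.1745, 0, 0]}, {"grip": -1, "slide": [0, 0, 0], "delta_rot": [0.1745, 0, 0]}, {"grip": -1, "slide": [0, 0, 0], "delta_rot": [0.1745, 0, 0]}, {"grip": -1, "slide": [0, 0, 0], "delta_rot": [0.1745, 0, 0]}, {"grip": -1, "slide": [0, 0, 0], "delta_rot": [0.1745, 0, 0]}, {"grip": -1, "slide": [0, 0, 0], "delta_rot": [0.1745, 0, 0]}, {"grip": -1, "slide": [0, 0, 0], "delta_rot": [0.1745, 0, 0]}, {"grip": -1, "slide": [0, 0, 0], "delta_rot": [0.1745, 0, 0]}])

```text
clock: 37.0
tool_pos: [646.0, 197.7, 299.7]
eef_rot: [0.2, 1.562, -0.2]
wrist_force: [0.2, -0.3, 0.3]
finger_gap: 85.4
```

Run:
```python
from plan import *
im=snap('top','t3'); s=snap('side','s7'); big=lambda a,f:cv2.resize(a,None,fx=f,fy=f,interpolation=2)[:,:,::-1]
a=big(im[215:295,400:480],5);b=big(s[330:400,260:340],5); c=big(s[90:210,260:380],3.3)
out=np.zeros((400,1200,3),np.uint8);out[:400,:400]=a;out[:350,400:800]=b;out=np.vstack([out[:,:800],np.zeros((200,800,3),np.uint8)])
out[400:600,:267]=cv2.resize(im[:,:,::-1],(267,200));out[400:600,300:567]=cv2.resize(s[:,:,::-1],(267,200));out[400:600,600:800]=cv2.resize(c,(200,200))
cv2.imwrite('pics/t3c.png',out)
```

```text
(no output)
```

View pics/t3c.png

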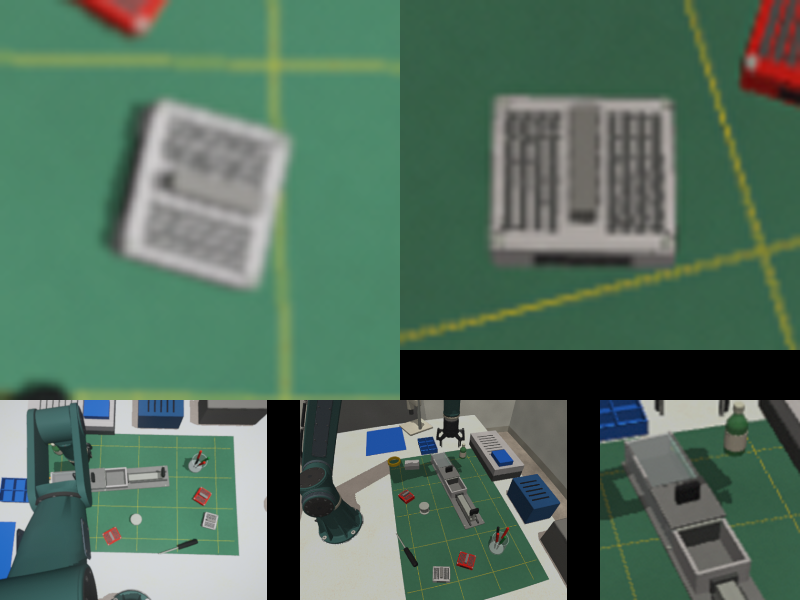

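The module at top crop (207,195) hasn't moved and the chamber is open and empty. Next I'll work out its grasp.

Run:
```python
from plan import *
c=lambda x,y:(400+x/5,215+y/5)
q=plane('top',[c(*a) for a in((158,100),(292,138),(257,290),(122,252))],24)[:,:2]
f=plane('top',[c(165,180),c(250,203)],42)[:,:2]
s=plane('side',[(260+(x-400)/5,330+y/5) for x,y in((495,98),(675,98),(675,248),(492,248))],24)[:,:2]
for k in(q,s): print(k.mean(0),np.linalg.norm(k-np.roll(k,-1,0),axis=1).round(0))
a=np.arctan2(*(q[0]+q[1]-q[2]-q[3])[::-1]);b=np.arctan2(*(s[1]+s[2]-s[0]-s[3])[::-1]);print(a,b,f)
print('red corner',plane('top',[c(145,30)],20))
plan([455,-382,142],-0.25)
```

```text
[ 455.00945845 -380.33597699] [64. 74. 64. 74.]
[ 456.42083599 -378.23437455] [74. 62. 72. 62.]
-0.25587769743354216 -0.23747348812601746 [[ 459.76626569 -355.23860655]
 [ 450.18829649 -393.88675394]]
red corner [[ 532.89183688 -354.61238278   20.        ]]
turn 0.000 down 15.77 y -60.90 z -4.16
```

>>> send_rows(rows=[{"grip": -0.3, "slide": [0, -3.57, -0.245], "delta_rot": [0, 0, 0]}, {"grip": -0.3, "slide": [0, -3.57, -0.245], "delta_rot": [0, 0, 0]}, {"grip": -0.3, "slide": [0, -3.57, -0.245], "delta_rot": [0, 0, 0]}, {"grip": -0.3, "slide": [0, -3.57, -0.245], "delta_rot": [0, 0, 0]}, {"grip": -0.3, "slide": [0, -3.57, -0.245], "delta_rot": [0, 0, 0]}, {"grip": -0.3, "slide": [0, -3.57, -0.245], "delta_rot": [0, 0, 0]}, {"grip": -0.3, "slide": [0, -3.57, -0.245], "delta_rot": [0, 0, 0]}, {"grip": -0.3, "slide": [0, -3.57, -0.245], "delta_rot": [0, 0, 0]}, {"grip": -0.3, "slide": [0, -3.57, -0.245], "delta_rot": [0, 0, 0]}, {"grip": -0.3, "slide": [0, -3.57, -0.245], "delta_rot": [0, 0, 0]}, {"grip": -0.3, "slide": [0, -3.57, -0.245], "delta_rot": [0, 0, 0]}, {"grip": -0.3, "slide": [0, -3.57, -0.245], "delta_rot": [0, 0, 0]}, {"grip": -0.3, "slide": [0, -3.57, -0.245], "delta_rot": [0, 0, 0]}, {"grip": -0.3, "slide": [0, -3.57, -0.245], "delta_rot": [0, 0, 0]}, {"grip": -0.3, "slide": [0, -3.57, -0.245], "delta_rot": [0, 0, 0]}, {"grip": -0.3, "slide": [0, -3.57, -0.245], "delta_rot": [0, 0, 0]}, {"grip": -0.3, "slide": [0, -3.57, -0.245], "delta_rot": [0, 0, 0]}, {"grip": -0.3, "slide": [0, 0, 0], "delta_rot": [0, 0, 0]}])

```text
clock: 39.35
tool_pos: [455.7, -382.4, 299.9]
eef_rot: [0.194, 1.562, -0.195]
wrist_force: [-0.0, -0.7, 0.0]
finger_gap: 55.5
```

>>> send_rows(rows=[{"grip": -0.3, "slide": [4, 0, 0], "delta_rot": [0, 0, 0]}, {"grip": -0.3, "slide": [4, 0, 0], "delta_rot": [0, 0, 0]}, {"grip": -0.3, "slide": [4, 0, 0], "delta_rot": [0, 0, 0]}, {"grip": -0.3, "slide": [3, 0, 0], "delta_rot": [0, 0, 0]}, {"grip": -0.3, "slide": [0, 0, 0], "delta_rot": [0, 0, 0]}, {"grip": -0.3, "slide": [0, 0, 0], "delta_rot": [0, 0, 0]}])

```text
clock: 40.1
tool_pos: [457.1, -380.1, 151.0]
eef_rot: [0.193, 1.561, -0.194]
wrist_force: [-1.0, -0.2, 0.1]
finger_gap: 55.3
```

Run:
```python
from plan import *
plan([455.5,-379.8,101],-0.25)
im=snap('side','s8'); cv2.imwrite('pics/s8c.png',cv2.resize(im[280:400,240:360],None,fx=4,fy=4,interpolation=2)[:,:,::-1])
```

```text
turn 0.003 down 5.00 y -0.01 z -0.16
```

View pics/s8c.png

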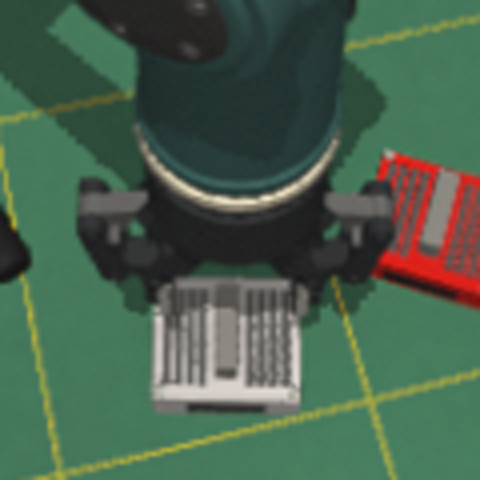

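The fingers straddle the fin, at (165,300) and (300,300) with the fin at (228,330), and the red part is clear of them. Lower and grip.

>>> send_rows(rows=[{"grip": -0.3, "slide": [2.5, 0, -0.1], "delta_rot": [0, 0, 0]}, {"grip": -0.3, "slide": [2.3, 0, 0], "delta_rot": [0, 0, 0]}, {"grip": -0.3, "slide": [0, 0, 0], "delta_rot": [0, 0, 0]}, {"grip": 1, "slide": [0, 0, 0], "delta_rot": [0, 0, 0]}, {"grip": 1, "slide": [0, 0, 0], "delta_rot": [0, 0, 0]}, {"grip": 1, "slide": [0, 0, 0], "delta_rot": [0, 0, 0]}, {"grip": 1, "slide": [0, 0, 0], "delta_rot": [0, 0, 0]}, {"grip": 1, "slide": [0, 0, 0], "delta_rot": [0, 0, 0]}, {"grip": 1, "slide": [0, 0, 0], "delta_rot": [0, 0, 0]}])

```text
clock: 41.28
tool_pos: [456.0, -380.5, 103.4]
eef_rot: [0.194, 1.56, -0.196]
wrist_force: [-0.2, 0.2, 5.9]
finger_gap: 10.3
```

>>> send_rows(rows=[{"grip": 1, "slide": [-1, 0, 0], "delta_rot": [0, 0, 0]}, {"grip": 1, "slide": [-2, 0, 0], "delta_rot": [0, 0, 0]}, {"grip": 1, "slide": [-3, 0, 0], "delta_rot": [0, 0, 0]}, {"grip": 1, "slide": [-3, 0, 0], "delta_rot": [0, 0, 0]}, {"grip": 1, "slide": [-3, 0, 0], "delta_rot": [0, 0, 0]}, {"grip": 1, "slide": [0, 0, 0], "delta_rot": [0, 0, 0]}])

```text
clock: 42.02
tool_pos: [456.6, -381.0, 224.8]
eef_rot: [0.192, 1.558, -0.198]
wrist_force: [0.5, 0.3, -1.8]
finger_gap: 10.2
```

Run:
```python
from plan import *
plan(np.r_[W(0,-50,0)[:2],223],0.1)
```

```text
turn -0.348 down 0.18 y 44.97 z 24.66
```

>>> send_rows(rows=[{"grip": 1, "slide": [0, 0, 0], "delta_rot": [-0.174, 0, 0]}, {"grip": 1, "slide": [0, 0, 0], "delta_rot": [-0.174, 0, 0]}, {"grip": 1, "slide": [0, 1.6, 0.9], "delta_rot": [0, 0, 0]}, {"grip": 1, "slide": [0, 2.7, 1.48], "delta_rot": [0, 0, 0]}, {"grip": 1, "slide": [0, 2.7, 1.48], "delta_rot": [0, 0, 0]}, {"grip": 1, "slide": [0, 2.7, 1.48], "delta_rot": [0, 0, 0]}, {"grip": 1, "slide": [0, 2.7, 1.48], "delta_rot": [0, 0, 0]}, {"grip": 1, "slide": [0, 2.7, 1.48], "delta_rot": [0, 0, 0]}, {"grip": 1, "slide": [0, 2.7, 1.48], "delta_rot": [0, 0, 0]}, {"grip": 1, "slide": [0, 2.7, 1.48], "delta_rot": [0, 0, 0]}, {"grip": 1, "slide": [0, 2.7, 1.48], "delta_rot": [0, 0, 0]}, {"grip": 1, "slide": [0, 2.7, 1.48], "delta_rot": [0, 0, 0]}, {"grip": 1, "slide": [0, 2.7, 1.48], "delta_rot": [0, 0, 0]}, {"grip": 1, "slide": [0, 2.7, 1.48], "delta_rot": [0, 0, 0]}, {"grip": 1, "slide": [0, 2.7, 1.48], "delta_rot": [0, 0, 0]}, {"grip": 1, "slide": [0, 2.7, 1.48], "delta_rot": [0, 0, 0]}, {"grip": 1, "slide": [0, 2.7, 1.48], "delta_rot": [0, 0, 0]}, {"grip": 1, "slide": [0, 2.7, 1.48], "delta_rot": [0, 0, 0]}, {"grip": 1, "slide": [0, 2.8, 1.5], "delta_rot": [0, 0, 0]}, {"grip": 1, "slide": [0, 0, 0], "delta_rot": [0, 0, 0]}])

```text
clock: 44.52
tool_pos: [655.3, 94.5, 220.9]
eef_rot: [-0.077, 1.57, 0.078]
wrist_force: [-0.5, -0.4, -1.5]
finger_gap: 10.3
```

Run:
```python
from plan import *
plan(np.r_[W(0,-50,0)[:2],143],0.1)
im=snap('side','s9');cv2.imwrite('pics/s9c.png',cv2.resize(im[80:230,250:400],None,fx=4,fy=4,interpolation=2)[:,:,::-1])
for z in (119,122):print([((a-250)*4,(b-80)*4) for a,b in proj('side',[W(-37,-82,z),W(37,-82,z),W(-37,-82,z+24),W(37,-82,z+24)]).round(1).tolist()])
```

```text
turn -0.001 down 7.79 y -0.36 z 0.13
[(276.4000000000001, 363.6), (382.79999999999995, 336.79999999999995), (278.4000000000001, 335.6), (386.4000000000001, 309.20000000000005)]
[(276.79999999999995, 360.0), (383.20000000000005, 333.6), (278.4000000000001, 332.0), (386.79999999999995, 305.6)]
```

View pics/s9c.png

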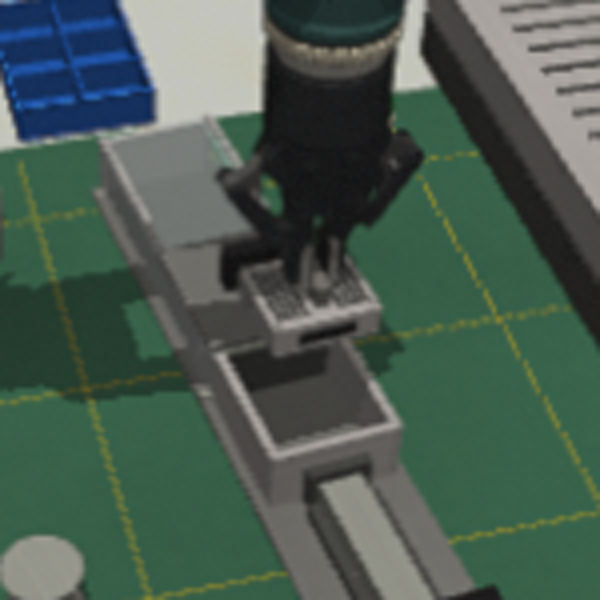

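The module is level and aligned, its near corners (277,353) and (380,330) matching the prediction. I'll correct a few millimetres and lower.

>>> send_rows(rows=[{"grip": 1, "slide": [0, -0.36, 0.13], "delta_rot": [0, 0, 0]}, {"grip": 1, "slide": [3, 0, 0], "delta_rot": [0, 0, 0]}, {"grip": 1, "slide": [2.5, 0, 0], "delta_rot": [0, 0, 0]}, {"grip": 1, "slide": [1.7, 0, 0], "delta_rot": [0, 0, 0]}, {"grip": 1, "slide": [0.6, 0, 0], "delta_rot": [0, 0, 0]}, {"grip": 1, "slide": [0, 0, 0], "delta_rot": [0, 0, 0]}])

```text
clock: 45.32
tool_pos: [657.4, 87.6, 143.9]
eef_rot: [-0.078, 1.569, 0.078]
wrist_force: [-0.5, 0.1, -1.7]
finger_gap: 10.3
```

>>> send_rows(rows=[{"grip": 1, "slide": [1.5, 0, 0], "delta_rot": [0, 0, 0]}, {"grip": 1, "slide": [1, 0, 0], "delta_rot": [0, 0, 0]}, {"grip": 1, "slide": [0.6, 0, 0], "delta_rot": [0, 0, 0]}, {"grip": 1, "slide": [0.3, 0, 0], "delta_rot": [0, 0, 0]}, {"grip": 1, "slide": [0, 0, 0], "delta_rot": [0, 0, 0]}])

```text
clock: 45.95
tool_pos: [657.4, 87.9, 109.9]
eef_rot: [-0.078, 1.569, 0.078]
wrist_force: [-0.5, -0.2, -1.0]
finger_gap: 10.4
```

Now release and rise, leaving the fingers only partly open inside the chamber.

>>> send_rows(rows=[{"grip": 1, "slide": [0.05, 0, 0], "delta_rot": [0, 0, 0]}, {"grip": 0.2, "slide": [0, 0, 0], "delta_rot": [0, 0, 0]}, {"grip": 0.2, "slide": [0, 0, 0], "delta_rot": [0, 0, 0]}, {"grip": 0.2, "slide": [0, 0, 0], "delta_rot": [0, 0, 0]}, {"grip": 0.2, "slide": [0, 0, 0], "delta_rot": [0, 0, 0]}, {"grip": 0.2, "slide": [-1.5, 0, 0], "delta_rot": [0, 0, 0]}, {"grip": 0.2, "slide": [-3, 0, 0], "delta_rot": [0, 0, 0]}, {"grip": 0.2, "slide": [-4, 0, 0], "delta_rot": [0, 0, 0]}, {"grip": -1, "slide": [-1.5, 0, 0], "delta_rot": [0, 0, 0]}, {"grip": -1, "slide": [0, 0, 0], "delta_rot": [0, 0, 0]}])

```text
clock: 47.2
tool_pos: [658.0, 87.9, 211.0]
eef_rot: [-0.078, 1.566, 0.078]
wrist_force: [-0.0, -0.2, -0.9]
finger_gap: 69.7
```

Run:
```python
from plan import *
im=snap('side','s10').astype(int)
old=cv2.imread('pics/s5.png')[:,:,::-1].astype(int)
d=np.abs(im-old).max(2); print('chamber diff vs first placing', d[160:200,305:355].mean().round(1), d[160:200,305:355].max())
plan([646.5,198.8,210],P[2]+np.pi/2)
```

```text
chamber diff vs first placing 3.5 62
turn -1.571 down -0.05 y -0.05 z 11.15
```

The chamber looks the same as after the first placing. Next, the cover.

>>> send_rows(rows=[{"grip": -1, "slide": [0, 0, 0], "delta_rot": [-0.1745, 0, 0]}, {"grip": -1, "slide": [0, 0, 0], "delta_rot": [-0.1745, 0, 0]}, {"grip": -1, "slide": [0, 0, 0], "delta_rot": [-0.1745, 0, 0]}, {"grip": -1, "slide": [0, 0, 0], "delta_rot": [-0.1745, 0, 0]}, {"grip": -1, "slide": [0, 0, 0], "delta_rot": [-0.1745, 0, 0]}, {"grip": -1, "slide": [0, 0, 0], "delta_rot": [-0.1745, 0, 0]}, {"grip": -1, "slide": [0, 0, 0], "delta_rot": [-0.1745, 0, 0]}, {"grip": -1, "slide": [0, 0, 0], "delta_rot": [-0.1745, 0, 0]}, {"grip": -1, "slide": [0, 0, 0], "delta_rot": [-0.1745, 0, 0]}, {"grip": -1, "slide": [0, 0, 3.7], "delta_rot": [0, 0, 0]}, {"grip": -1, "slide": [0, 0, 3.7], "delta_rot": [0, 0, 0]}, {"grip": -1, "slide": [0, 0, 3.7], "delta_rot": [0, 0, 0]}, {"grip": -1, "slide": [3, 0, 0], "delta_rot": [0, 0, 0]}, {"grip": -1, "slide": [3, 0, 0], "delta_rot": [0, 0, 0]}, {"grip": -1, "slide": [0.9, 0, 0], "delta_rot": [0, 0, 0]}, {"grip": 1, "slide": [0, 0, 0], "delta_rot": [0, 0, 0]}, {"grip": 1, "slide": [0, 0, 0], "delta_rot": [0, 0, 0]}, {"grip": 1, "slide": [0, 0, 0], "delta_rot": [0, 0, 0]}, {"grip": 1, "slide": [0, 0, 0], "delta_rot": [0, 0, 0]}, {"grip": 1, "slide": [0, 0, 0], "delta_rot": [0, 0, 0]}])

```text
clock: 49.75
tool_pos: [646.8, 198.4, 141.5]
eef_rot: [-1.283, 1.159, 1.281]
wrist_force: [-2.1, -0.6, 5.9]
finger_gap: 12.9
```

>>> send_rows(rows=[{"grip": 1, "slide": [0, 0, -1], "delta_rot": [0, 0, 0]}, {"grip": 1, "slide": [0, 0, -2], "delta_rot": [0, 0, 0]}, {"grip": 1, "slide": [0, 0, -2], "delta_rot": [0, 0, 0]}, {"grip": 1, "slide": [0, 0, -2], "delta_rot": [0, 0, 0]}, {"grip": 1, "slide": [0, 0, -2], "delta_rot": [0, 0, 0]}, {"grip": 1, "slide": [0, 0, -1.5], "delta_rot": [0, 0, 0]}, {"grip": 1, "slide": [0, 0, -0.5], "delta_rot": [0, 0, 0]}, {"grip": 1, "slide": [0, 0, 0], "delta_rot": [0, 0, 0]}, {"grip": 1, "slide": [0, 0, 0], "delta_rot": [0, 0, 0]}])

```text
clock: 50.88
tool_pos: [657.7, 90.6, 141.5]
eef_rot: [-1.28, 1.157, 1.282]
wrist_force: [-1.0, 7.8, 5.9]
finger_gap: 13.1
```

>>> send_rows(rows=[{"grip": 1, "slide": [0, 0, -0.3], "delta_rot": [0, 0, 0]}, {"grip": 1, "slide": [0, 0, -0.2], "delta_rot": [0, 0, 0]}, {"grip": 1, "slide": [0, 0, 0], "delta_rot": [0, 0, 0]}])

```text
clock: 51.25
tool_pos: [657.7, 90.1, 141.5]
eef_rot: [-1.275, 1.153, 1.285]
wrist_force: [-2.1, 25.2, 7.1]
finger_gap: 13.5
```

Shut at the stop. Now the ram.

>>> send_rows(rows=[{"grip": 1, "slide": [0, 0, 0.5], "delta_rot": [0, 0, 0]}, {"grip": -1, "slide": [0, 0, 0], "delta_rot": [0, 0, 0]}, {"grip": -1, "slide": [0, 0, 0], "delta_rot": [0, 0, 0]}, {"grip": -1, "slide": [0, 0, 0], "delta_rot": [0, 0, 0]}, {"grip": -1, "slide": [0, 0, 0], "delta_rot": [0, 0, 0]}, {"grip": -1, "slide": [-3, 0, 0], "delta_rot": [0, 0, 0]}, {"grip": -1, "slide": [-3, 0, 0], "delta_rot": [0, 0, 0]}, {"grip": -1, "slide": [0, 0, -3.85], "delta_rot": [0, 0, 0]}, {"grip": -1, "slide": [0, 0, -3.85], "delta_rot": [0, 0, 0]}, {"grip": -1, "slide": [0, 0, -3.85], "delta_rot": [0, 0, 0]}, {"grip": -1, "slide": [0, 0, -3.85], "delta_rot": [0, 0, 0]}, {"grip": -1, "slide": [0, 0, -3.85], "delta_rot": [0, 0, 0]}, {"grip": -1, "slide": [0, 0, -3.85], "delta_rot": [0, 0, 0]}, {"grip": -1, "slide": [3, 0, 0], "delta_rot": [0, 0, 0]}, {"grip": -1, "slide": [3, 0, 0], "delta_rot": [0, 0, 0]}, {"grip": 1, "slide": [0, 0, 0], "delta_rot": [0, 0, 0]}, {"grip": 1, "slide": [0, 0, 0], "delta_rot": [0, 0, 0]}, {"grip": 1, "slide": [0, 0, 0], "delta_rot": [0, 0, 0]}, {"grip": 1, "slide": [0, 0, 0], "delta_rot": [0, 0, 0]}, {"grip": 1, "slide": [0, 0, 0], "delta_rot": [0, 0, 0]}])

```text
clock: 53.75
tool_pos: [680.7, -139.1, 142.1]
eef_rot: [-1.281, 1.158, 1.282]
wrist_force: [-0.6, 5.5, 5.1]
finger_gap: 12.6
```

>>> send_rows(rows=[{"grip": 1, "slide": [0, 0, 0.8], "delta_rot": [0, 0, 0]}, {"grip": 1, "slide": [0, 0, 1.4], "delta_rot": [0, 0, 0]}, {"grip": 1, "slide": [0, 0, 1.4], "delta_rot": [0, 0, 0]}, {"grip": 1, "slide": [0, 0, 1.4], "delta_rot": [0, 0, 0]}, {"grip": 1, "slide": [0, 0, 1.4], "delta_rot": [0, 0, 0]}, {"grip": 1, "slide": [0, 0, 1.2], "delta_rot": [0, 0, 0]}, {"grip": 1, "slide": [0, 0, 1.4], "delta_rot": [0, 0, 0]}, {"grip": 1, "slide": [0, 0, 1.4], "delta_rot": [0, 0, 0]}, {"grip": 1, "slide": [0, 0, 1.4], "delta_rot": [0, 0, 0]}, {"grip": 1, "slide": [0, 0, 0], "delta_rot": [0, 0, 0]}])

```text
clock: 55.0
tool_pos: [668.9, -23.0, 142.1]
eef_rot: [-1.284, 1.159, 1.281]
wrist_force: [-1.8, 1.0, 6.8]
finger_gap: 13.1
```

>>> send_rows(rows=[{"grip": 1, "slide": [0, 0, 1.2], "delta_rot": [0, 0, 0]}, {"grip": 1, "slide": [0, 0, 1.2], "delta_rot": [0, 0, 0]}, {"grip": 1, "slide": [0, 0, 0.7], "delta_rot": [0, 0, 0]}, {"grip": 1, "slide": [0, 0, 0.4], "delta_rot": [0, 0, 0]}, {"grip": 1, "slide": [0, 0, 0], "delta_rot": [0, 0, 0]}, {"grip": 1, "slide": [0, 0, 0], "delta_rot": [0, 0, 0]}])

```text
clock: 55.75
tool_pos: [665.5, 10.4, 142.1]
eef_rot: [-1.285, 1.16, 1.28]
wrist_force: [-1.4, -3.8, 8.3]
finger_gap: 13.1
```

>>> send_rows(rows=[{"grip": 1, "slide": [0, 0, 0.2], "delta_rot": [0, 0, 0]}, {"grip": 1, "slide": [0, 0, 0], "delta_rot": [0, 0, 0]}, {"grip": 1, "slide": [0, 0, -1], "delta_rot": [0, 0, 0]}, {"grip": 1, "slide": [0, 0, -1.5], "delta_rot": [0, 0, 0]}, {"grip": 1, "slide": [0, 0, -1.5], "delta_rot": [0, 0, 0]}, {"grip": 1, "slide": [0, 0, -1.5], "delta_rot": [0, 0, 0]}, {"grip": 1, "slide": [0, 0, -1.5], "delta_rot": [0, 0, 0]}, {"grip": 1, "slide": [0, 0, -1.5], "delta_rot": [0, 0, 0]}, {"grip": 1, "slide": [0, 0, -1.5], "delta_rot": [0, 0, 0]}, {"grip": 1, "slide": [0, 0, -1.5], "delta_rot": [0, 0, 0]}, {"grip": 1, "slide": [0, 0, -1.5], "delta_rot": [0, 0, 0]}, {"grip": 1, "slide": [0, 0, -1.1], "delta_rot": [0, 0, 0]}, {"grip": 1, "slide": [0, 0, -0.7], "delta_rot": [0, 0, 0]}, {"grip": 1, "slide": [0, 0, -0.5], "delta_rot": [0, 0, 0]}, {"grip": 1, "slide": [0, 0, 0], "delta_rot": [0, 0, 0]}, {"grip": 1, "slide": [0, 0, -0.3], "delta_rot": [0, 0, 0]}, {"grip": 1, "slide": [0, 0, 0], "delta_rot": [0, 0, 0]}])

```text
clock: 57.88
tool_pos: [680.7, -139.3, 142.0]
eef_rot: [-1.28, 1.157, 1.282]
wrist_force: [0.3, 10.2, 8.8]
finger_gap: 13.1
```

>>> send_rows(rows=[{"grip": 1, "slide": [0, 0, -0.3], "delta_rot": [0, 0, 0]}, {"grip": 1, "slide": [0, 0, 0], "delta_rot": [0, 0, 0]}])

```text
clock: 58.12
tool_pos: [680.7, -139.6, 142.0]
eef_rot: [-1.277, 1.154, 1.285]
wrist_force: [-1.7, 18.8, 10.1]
finger_gap: 13.1
```

>>> send_rows(rows=[{"grip": 1, "slide": [0, 0, 0.5], "delta_rot": [0, 0, 0]}, {"grip": -1, "slide": [0, 0, 0], "delta_rot": [0, 0, 0]}, {"grip": -1, "slide": [0, 0, 0], "delta_rot": [0, 0, 0]}, {"grip": -1, "slide": [0, 0, 0], "delta_rot": [0, 0, 0]}, {"grip": -1, "slide": [0, 0, 0], "delta_rot": [0, 0, 0]}, {"grip": -1, "slide": [-3, 0, 0], "delta_rot": [0, 0, 0]}, {"grip": -1, "slide": [-4, 0, 0], "delta_rot": [0, 0, 0]}, {"grip": -1, "slide": [-4, 0, 0], "delta_rot": [0, 0, 0]}, {"grip": -1, "slide": [-4, 0, 0], "delta_rot": [0, 0, 0]}, {"grip": -1, "slide": [0, 3.5, 0], "delta_rot": [0, 0, 0]}, {"grip": -1, "slide": [0, 3.5, 0], "delta_rot": [0, 0, 0]}, {"grip": -1, "slide": [0, 3.5, 0], "delta_rot": [0, 0, 0]}, {"grip": -1, "slide": [0, 3.5, 0], "delta_rot": [0, 0, 0]}, {"grip": -1, "slide": [0, 3.5, 0], "delta_rot": [0, 0, 0]}, {"grip": -1, "slide": [0, 0, 0], "delta_rot": [0, 0, 0]}])

```text
clock: 60.0
tool_pos: [503.4, -157.2, 290.3]
eef_rot: [-1.28, 1.162, 1.283]
wrist_force: [-0.2, -0.0, -0.3]
finger_gap: 85.4
```

Run:
```python
from plan import *
im=snap('top','t9'); s=snap('side','s11'); big=lambda a,f:cv2.resize(a,None,fx=f,fy=f,interpolation=2)[:,:,::-1]
out=np.zeros((600,800,3),np.uint8)
out[:193,:798]=cv2.resize(im[135:200,95:363],(798,193))[:,:,::-1]
out[200:500,:400]=cv2.resize(im,(400,300))[:,:,::-1]; c=big(s[100:270,265:398],3); c=cv2.resize(c,(313,400)); out[200:600,480:793]=c
cv2.imwrite('pics/t9c.png',out)
```

```text
(no output)
```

View pics/t9c.png

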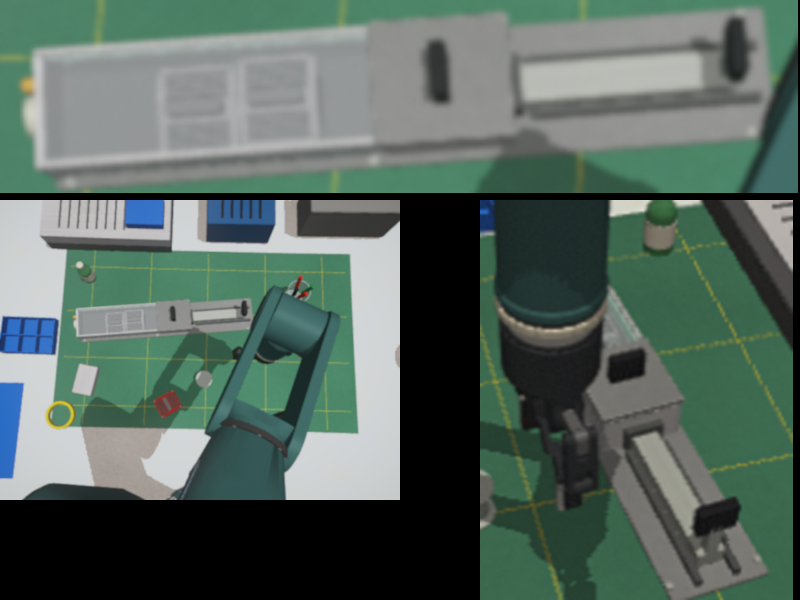

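The top view shows both modules in the dry box, at crop (198,105) and (280,98). There is a gap behind them before the flap. The cover is shut (435,70) and the ram is drawn back (735,50).

```bash
python3 -c "
from h import *
print(env.hand_in(), env.get_obs()['clock'])"
```

```text
the job is handed in; nothing more can be done
the job is handed in; nothing more can be done
```

Both finned modules on the bench are now in the dry box, and I handed the job in at about 60 s of the 210 s allowed. Only two real modules were there. The two red look-alikes and the other bystanders were left alone.

- **Start state:** the ram was about 75 mm in and the cover about 18 mm open, so I drew the ram back and opened the cover first.
- **Each module:** I set it in the chamber, slid the cover shut to its stop (22–25 N reaction), pushed the ram fully in, and drew it back to its stop (about 19 N reaction).
- **Last checks:** the final top view shows both modules in a row in the dry box, past the flap, with the cover shut, the ram back and the chamber side clear. The parts I could see on the bench had not moved.
- **Not checked:** I could not see the flap itself in any view. I infer it is shut from the full ram stroke and the gap behind the second module. In the last top view the arm hid part of the bench, including the red part near the second module, the screwdriver and some of the jar; in the earlier views nothing there had moved.

No checks failed. The only mismatches were 1–2 mm in the lock position between views, which the fit easily allowed, and about 5–11 N upward force on the wrist whenever I gripped a handle or fin.

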